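# Unlock the folding stay and shut the laundry chest

### The arm

A 6-joint arm with a two-finger parallel gripper is mounted at the origin on the work surface. World frame = base frame: x ahead of the robot, y to its left, z up, the work surface at z = 0. Lengths are in mm, angles in rad, forces in N, time in s.
With the tool pointing down it reaches from about 350 to 875 mm from the base axis. Payload 4.2 kg.
Tool frame: the origin (TCP) lies at the very end of the fingers, on their centre line; the grasp point (between the pads) lies arm.grip_depth behind it (arm.grip_depth is the distance from the TCP to the grasp point, in mm); z points along the fingers, y is the direction in which the jaws open and shut (so a half turn about z gives the same grasp; the last joint's range is limited). The gripper opens to 85 mm and grips with 20 to 120 N. Pads are 22 mm wide; open, the fingers measure 114 mm over their backs; the gripper's body (76 mm by 85 mm) begins 54 mm behind the grasp point. The pads swing forward as they close: fully open they stand 13 mm farther back than shut.
Start: joints at [-0.986, 0.385, 0.008, 0, -1.194, -0.259], TCP at [200.057, -592.095, 193.312] pointing down, gripper open.
Joint ranges: [-3.14, 3.14], [-1.21, 2.06], [-1.07, 1.41], [-3.16, 2.05], [-2.99, -0.16], [-3.1, 3.1]. Speed limits (rad/s): [2.79, 2.79, 3.14, 3.14, 3.14, 3.14].

### API

Orientations are given as a unit quaternion [x, y, z, w].
In Python, from bench import arm, optics, workorder gives the robot as it stands. The module is installed in compiled form; this text tells all that it offers.
- The arm moves only by the tool play_rows, never from a script. Its arguments are lists of equal length, an entry for each row: "travel": the shift along the tool's x, y, z in m, a list of three; "rotation": the turn, a rotation vector about the tool's x, y, z in rad, a list of three; "grip": the opening, from 0 (shut) to 1 (fully open). In form: {"travel": [[x, y, z], ...], "rotation": [[rx, ry, rz], ...], "grip": [grip, ...]}. A call has 1 to 12 rows; each row shifts and turns the commanded pose from where the row before left it, along the tool's axes as they then stand; what a row does not reach is not made up. A row lasts 1/12 s, in which the tool goes at most 41.7 mm and 7.16 degrees, less where a joint would pass 70% of its speed; a pose out of reach is approached as far as the arm can. A call is refused whole if a number of a shift passes 0.0417 or a number of a turn 0.125, either way. A call with a gripper value outside its range is refused whole. The fingers move at their own pace and stop on an object; the grip force is fixed at half the most. Time passes only in rows, so rows that do not move let the fingers close. It gives the time, the measured TCP pose, the force and the opening at its end, in the units of the state.
- arm.read_state(): the state, without advancing time (a new reading comes with each control period).
- optics.get_image(name): name is "side" or "top"; returns a dict with "image" (420x560x3 uint8, blue, green, red), "depth" (420x560 float32, mm along the optical axis (not along the pixel's ray), 0 where there is no reading), "camera_matrix" (3x3 intrinsics, pixels), "R" (3x3) and "t" (3): a world point X has camera coordinates R X + t. Camera axes: x right, y down, z forward; pixel columns grow to the right and rows downward; lengths in mm; the calibration is good to about 2 mm. A picture is of the moment at which its call begins.
- workorder.job_done(): hands the job in, once; it reports no verdict.
The state is a dict: "clock": time; "joints": joint angles; "joint_vel": joint speeds; "joint_efforts": joint torques, N m; "position": TCP position; "ee_rot": TCP orientation; "contact_force": force on the tool from outside, world axes, zero at the start; "wrist_torque": the same for the moment, N m; "gripper_width": finger opening in mm.
Only numpy, scipy, OpenCV 4.12 (cv2) and the standard library are available. Lean on these libraries where they do the work, as an engineer would, in place of code of your own. Each camera call takes 0.05 s, during which the arm holds its last target. There are 200 camera calls.

### The job

The lid of the plywood chest on the laundry shelf is propped open by a locked folding stay. Lift the stay's knee by its side pin past centre so that it unlocks while the lid stays up, let go of the pin, then take the lid by its wooden bar, lower it without letting it drop, and with your hand still on it press it down against the stiff catch until it just sits on its rubber buffers. Work gently: do not squeeze, strain or slam anything, do not crush the buffers, leave the other things alone, and let go at the end.

Things in the scene. Friction and masses are not known exactly. Their poses are not given: they have to be found in the camera images.
- box: open-topped plywood chest, 180 mm deep (x) by 220 mm wide (y) by 100 mm high, fixed to the shelf; origin at the centre of its underside, x points to its back (hinge side, away from the robot at yaw 0), y to the side that carries the stay, z up. Its fittings are light: grip or push nothing with more than about 20 N a finger
- lid_hinge (a point): middle of the lid's hinge line: back upper edge of the chest, 90 mm behind its centre, 100 mm up; the line runs along the chest's y
- lid (a joint): lid angle about the hinge line: 0 level on the rim, 1.40 propped open as now (nearly upright); shut on its buffers it reads between 0 and 0.04, as they are set. Plywood, 180 x 220 x 8 mm, about 0.45 kg. Friction keeps it up while it stands steep; let go lower down, it may fall
- lid_bar (a point): middle of the round wooden bar on the lid's front edge: 12 mm thick, parallel to the hinge line and 214 mm from it (4 mm above the lid's lower face), held by arms at its ends, 106 mm free between them and 28 mm between bar and lid edge. Open, it is the highest part; shut, it lies in front of the chest, 104 mm above the shelf. It can turn between the pads of a vertical gripper
- stay: lower steel strip of the folding stay (14 x 5 mm, 97 mm between pivots), outside the chest's +y wall; origin at its lower pivot, in the chest's frame 60 mm to -x, 122 mm to +y, 50 mm up; z runs along it to the knee, y along the pivots. An equal upper strip joins the knee to the lid's side, 90 mm from the hinge. Pivot friction, a few newtons felt at the pin, holds it where left
- knee (a joint): bend of the stay at its knee: -0.21 locked (against its stop, knee 10 mm behind and below the straight line), 0 straight (dead centre), positive unlocked; safely so from 0.25, about 2.3 with the lid shut. The knee moves on a 97 mm circle about the lower pivot, forward (to the chest's front) and up at about 45 degrees; far beyond centre it draws the lid down
- knee_pin (a point): grasp point on the knee pin, a round steel pin 12 mm thick sticking out 69 mm sideways (to the chest's +y) from the knee, with a 16 mm head at its end; this point is 50 mm out from the stay, 62 mm beyond the chest's side wall, now about 112 mm above the shelf. The pin is parallel to the hinge line and can turn between the pads
- catch (a joint): stiff black push-down catch, a block 14 x 30 mm inside the middle of the chest's front wall, 163 mm ahead of the hinge line; travel in m: 0 standing 11 mm above the rim, 0.011 level with it; it starts 0 to 0.003 down. The closing lid first comes to rest on it, still ajar; a steady push of about 12 N down at the bar drives it down, and it stays where pushed
- buffers (a joint): squeeze, in m, of the two rubber buffers (12 mm round, beside the catch at 80 mm to either side, 163 mm ahead of the hinge line) on which the shut lid sits: 0 untouched. Their tops are screwed to a height of 0 to 6 mm above the rim, different each time and not reported. When the lid reaches them the push at the bar climbs above the catch's 12 N: seated from about 13 N (0.0003), crushed at about 18 N (0.0018)
- mug: brown ceramic mug, 82 mm wide, 95 mm high, origin at its underside; bystander
- lint_trap: flat steel mesh lint trap, 150 x 110 x 14 mm, origin at its underside; bystander
- scoop: empty blue plastic scoop, cup 62 mm wide and 50 mm high with a 95 mm handle to its -x, origin under the cup; bystander

How it is judged:
By the outcome, as a careful person would: the job done as asked, in the order asked, and still so for the second after the job is handed in, with the robot touching nothing.
It also fails if it takes over 72 s, if anything falls off the work surface, if the arm or the gripper's body presses on something with over 40 N, if the wrist force passes 120 N, or if a joint passes its speed limit or range.

## Working session

There is one attempt and no reset: what is moved stays moved. The work goes in short steps, Python scripts to look and compute and a tool call to move; the robot and the scene stay as the last step left them, time stands still between calls to the robot, and variables do not carry over. Pictures are saved under pics/ and viewed, about 8 in all and at most 12, crops included, and the job is handed in when it is done.

Besides the shell and the picture viewer there is one more tool, called after "Call:" as name(argument=value, ...), one argument or row to a line, values as JSON. play_rows: Moves the arm, as the interface text tells. Its arguments: {"type":"object","properties":{"travel":{"type":"array","items":{"type":"array","items":{"type":"number"}}},"rotation":{"type":"array","items":{"type":"array","items":{"type":"number"}}},"grip":{"type":"array","items":{"type":"number"}}},"required":["travel","rotation","grip"]}

```bash
mkdir -p pics; cat > h.py <<'E'
import numpy as np, cv2
from bench import arm, optics, workorder
def snap(n):
    d=optics.get_image(n); np.savez('%s.npz'%n,**d); return d
def load(n): return dict(np.load('%s.npz'%n))
def w(d,u,v,r=1):
    p=d['depth'][v-r:v+r+1,u-r:u+r+1]; z=np.median(p[p>0]); K=d['camera_matrix']
    c=np.array([(u-K[0,2])/K[0,0]*z,(v-K[1,2])/K[1,1]*z,z]); return d['R'].T@(c-d['t'])
def px(d,X):
    c=d['R']@np.array(X)+d['t']; q=d['camera_matrix']@c; return q[:2]/q[2]
E
python3 - <<'E'
from h import *
a=snap('side');b=snap('top')
cv2.imwrite('pics/side1.png',a['image']);cv2.imwrite('pics/top1.png',b['image'])
for d in(a,b): print(-d['R'].T@d['t'],d['R'][2])
print(arm.read_state(),arm.grip_depth)
E
```

```text
[   48.99758812 -1092.47074122  1282.46389855] [ 0.29657344  0.6786851  -0.67188594]
[ 431.44254174    1.75581038 1121.31553909] [ 0.1081503   0.01545587 -0.9940144 ]
{'clock': 0.1, 'joints': array([-9.86396350e-01,  3.85508328e-01,  6.76877982e-03, -4.71829799e-04,
       -1.19398762e+00, -2.58590393e-01]), 'joint_vel': array([ 0.00071991, -0.00196282,  0.00225714,  0.00184607,  0.00124889,
       -0.00173963]), 'joint_efforts': array([-6.50512357e-04, -3.93318236e+01,  1.88928097e+01,  4.19792667e+00,
       -2.59213477e-03,  1.16199983e-07]), 'position': array([ 199.87644094, -591.55133447,  192.31072932]), 'ee_rot': array([-1.62099275e-01,  9.86773958e-01,  9.70640142e-04, -1.94890476e-04]), 'contact_force': array([ 0.40711893, -0.4060126 ,  0.71729157]), 'wrist_torque': array([ 0.04327251, -0.01613255, -0.02980873]), 'gripper_width': 85.4504596829833} 18.700000000000003
```

View pics/side1.png

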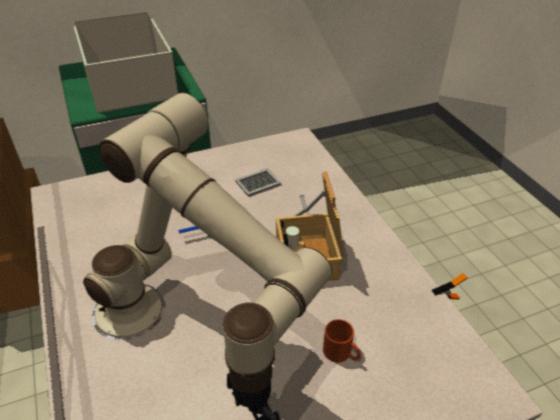

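View pics/top1.png

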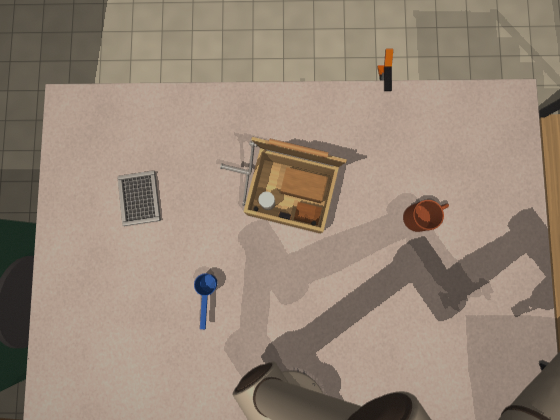

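The top picture shows the chest at about (293,190), its lid edge running from (250,143) to (345,160), and the stay and pin on the left at about (222,165). The mug is at (424,215), the scoop at (205,285) and the trap at (139,198). Next I'll enlarge the chest.

```bash
python3 - <<'E'
from h import *
b=load('top');print(b['camera_matrix'])
c=cv2.resize(b['image'][120:245,205:365],None,fx=5,fy=5,interpolation=cv2.INTER_CUBIC)[:600];cv2.imwrite('pics/top2.png',c)
# rim points by depth: cloud
v,u=np.mgrid[0:420,0:560];K=b['camera_matrix'];z=b['depth']
P=np.stack([(u-K[0,2])/K[0,0]*z,(v-K[1,2])/K[1,1]*z,z],-1)-b['t'];P=P@b['R'];np.save('P.npy',P)
m=(P[...,2]>92)&(P[...,2]<107)&(z>0);m[:,:205]=0;m[:,365:]=0;m[:120]=0;m[245:]=0
img=(m*255).astype('uint8');img=cv2.resize(img[120:240,205:365],None,fx=5,fy=5,interpolation=0)
cv2.imwrite('pics/mask.png',img)
pts=P[m];print(len(pts),pts.min(0),pts.max(0))
r=cv2.minAreaRect(pts[:,:2].astype(np.float32));print(r,cv2.boxPoints(r))
E
```

```text
[[383.73355228   0.         281.58100925]
 [  0.         383.73355228 209.72744586]
 [  0.           0.           1.        ]]
1128 [ 485.03734879 -135.3696729    92.07309975] [713.20927449 121.24543132 106.99958397]
((600.6329956054688, -0.58642578125), (234.36355590820312, 180.88587951660156), 75.46747589111328) [[ 483.67938  -91.3242 ]
 [ 658.7779  -136.71382]
 [ 717.5866    90.15135]
 [ 542.4881   135.54097]]
```

View pics/top2.png

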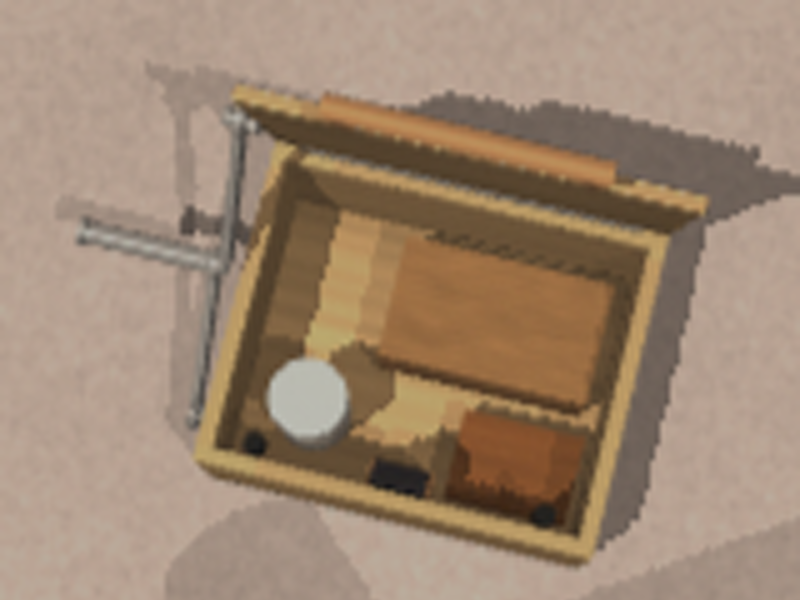

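The enlarged crop shows the rim corners at (197,462), (585,562), (668,238) and (290,148). The pin runs from its head at (80,232) to the knee at (222,262), and the bar from (320,100) to (615,172).

```bash
cat >> h.py <<'E'
def onz(d,u,v,z):
    K=d['camera_matrix'];r=d['R'].T@np.array([(u-K[0,2])/K[0,0],(v-K[1,2])/K[1,1],1]);c=-d['R'].T@d['t'];return c+r*(z-c[2])/r[2]
E
python3 - <<'E'
from h import *
b=load('top');f=lambda x,y,z:onz(b,205+(x+.5)/5-.5,120+(y+.5)/5-.5,z)
C=[f(*p,100) for p in[(197,462),(585,562),(668,238),(290,148)]]
C=np.array(C)[:,:2];print(C);print(np.linalg.norm(C-np.roll(C,-1,0),axis=1),C.mean(0))
# fit rect
from scipy.optimize import least_squares
M=np.array([[-90,110],[-90,-110],[90,-110],[90,110]])
R=lambda a:np.array([[np.cos(a),-np.sin(a)],[np.sin(a),np.cos(a)]])
s=least_squares(lambda q:((M@R(q[2]).T+q[:2])-C).ravel(),[*C.mean(0),0]);q=s.x;print('pose',q,s.fun)
c3=lambda p:np.r_[R(q[2])@p[:2]+q[:2],p[2]]
np.save('pose.npy',q)
for n,p in[('pin head',(80,232)),('knee',(222,262))]: 
  X=f(*p,112);print(n,X,R(q[2]).T@(X[:2]-q[:2]))
# bar measured
for p in[(320,100),(615,172)]:
  X=f(*p,317);print('bar',X,R(q[2]).T@(X[:2]-q[:2]))
# model knee: lower pivot (-60,50), upper attach 90 from hinge at lid angle 1.4 (lid side, z ~ +4?)
H=np.array([90,100]);th=1.4
A=H+90*np.array([-np.cos(th),np.sin(th)]);L=np.array([-60,50.]);d=A-L;D=np.hypot(*d);print(A,D)
h=np.sqrt(97**2-D*D/4);n=np.array([d[1],-d[0]])/D;k=(A+L)/2+n*h;print('knee model',k,h)
pin=c3([k[0],172,k[1]]);print('pin',pin,px(b,pin))
a=1.4;ra=np.array([-np.cos(a),np.sin(a)])*214+np.array([np.sin(a),np.cos(a)])*4
bar=c3([90+ra[0],0,100+ra[1]]);print('bar',bar,px(b,bar),'depthmax',)
print('corner px check',[px(b,c3([*m,100])) for m in M])
print('stay plane pin depth', w(b,232,168,0),w(b,240,170,0))
a=load('side')
print('side px',px(a,pin),px(a,bar))
s=a['image'][140:290,220:390];cv2.imwrite('pics/s2.png',cv2.resize(s,None,fx=4,fy=4,interpolation=cv2.INTER_CUBIC))
E
```

```text
[[ 537.06020655  118.39381997]
 [ 482.39428259  -88.41429676]
 [ 657.27330962 -135.97525183]
 [ 708.88110297   68.65529428]]
[213.91110394 181.23111914 211.03796989 178.87521176] [596.40222543  -9.33510859]
pose [ 5.96402225e+02 -9.33510866e+00 -2.61303016e-01] [ 0.81449395  1.78759088 -1.35428421 -3.93621149 -2.34355926 -2.87637634
  2.88334952  5.02499665]
pin head [660.42540187 180.75290449 112.        ] [ 12.74260432 200.17503816]
knee [643.44076813 104.27191222 112.        ] [ 16.09259345 121.90245333]
bar [670.96987491  41.5329262  317.        ] [58.8951638  68.40505098]
bar [638.20570432 -84.68281814 317.        ] [ 59.84971917 -61.99047738]
[ 74.70295714 188.6904757 ] 193.33891152995983
knee model [ 13.09096096 113.7707725 ] 8.001020066378556
pin [653.48320644 153.44429687 113.7707725 ] [230.6205709  168.31755139]
bar [652.01683449 -24.20741468 311.56611079] [299.16577091 148.61074838] depthmax
corner px check [array([243.33604728, 211.70175758]), array([323.09233223, 232.50235489]), array([339.28414477, 168.04319252]), array([260.76027038, 148.18292792])]
stay plane pin depth [653.08189492 148.92756292 119.3660354 ] [647.62740822 127.6157993  118.74281354]
side px [301.98430855 200.53922209] [327.93405743 185.89446229]
```

Call:
play_rows(
  travel=[
    [0, 0, -0.01],
    [0, 0, -0.01],
    [0, 0, -0.01],
    [0, 0, -0.01],
    [0, 0, -0.01],
    [0, 0, -0.01],
    [0, 0, 0],
    [0, 0, 0],
    [0, -0.02, 0],
    [0, -0.02, 0],
    [0, -0.02, 0],
    [0, 0, 0],
  ],
  rotation=[
    [0, 0, -0.1244],
    [0, 0, -0.1244],
    [0, 0, -0.1244],
    [0, 0, -0.1244],
    [0, 0, -0.1244],
    [0, 0, -0.1244],
    [0, 0, -0.1244],
    [0, 0, -0.1244],
    [0, 0, 0],
    [0, 0, 0],
    [0, 0, 0],
    [0, 0, 0],
  ],
  grip=[1, 1, 1, 1, 1, 1, 1, 1, 0.8, 0.6, 0.5, 0.5],
)

```text
clock: 1.1
position: [260.9, -607.1, 251.6]
ee_rot: [-0.614, 0.789, 0.001, 0.0]
contact_force: [0.9, -0.4, -0.1]
gripper_width: 42.8
```

Call:
play_rows(
  travel=[
    [-0.03, 0, 0],
    [-0.035, 0, 0],
    [-0.035, 0, 0],
    [-0.035, 0, 0],
    [-0.035, 0, 0],
    [-0.035, 0, 0],
    [-0.035, 0, 0],
    [-0.035, 0, 0],
    [-0.035, 0, 0],
    [-0.035, 0, 0],
    [-0.035, 0, 0],
    [-0.035, 0, 0],
  ],
  rotation=[
    [0, 0, 0],
    [0, 0, 0],
    [0, 0, 0],
    [0, 0, 0],
    [0, 0, 0],
    [0, 0, 0],
    [0, 0, 0],
    [0, 0, 0],
    [0, 0, 0],
    [0, 0, 0],
    [0, 0, 0],
    [0, 0, 0],
  ],
  grip=[0.5, 0.5, 0.5, 0.5, 0.5, 0.5, 0.5, 0.5, 0.5, 0.5, 0.5, 0.5],
)

```text
clock: 2.1
position: [360.2, -203.3, 253.2]
ee_rot: [-0.613, 0.79, 0.0, 0.0]
contact_force: [0.7, -0.0, -0.2]
gripper_width: 42.6
```

Call:
play_rows(
  travel=[
    [-0.035, 0, 0],
    [-0.035, 0, 0],
    [-0.035, 0, 0],
    [-0.035, 0, 0],
    [-0.035, 0, 0],
    [-0.035, 0, 0],
    [-0.035, 0, 0],
    [-0.035, 0, 0],
    [-0.035, 0, 0],
    [-0.035, 0, 0],
    [-0.035, 0, 0],
    [-0.035, 0, 0],
  ],
  rotation=[
    [0, 0, 0],
    [0, 0, 0],
    [0, 0, 0],
    [0, 0, 0],
    [0, 0, 0],
    [0, 0, 0],
    [0, 0, 0],
    [0, 0, 0],
    [0, 0, 0],
    [0, 0, 0],
    [0, 0, 0],
    [0, 0, 0],
  ],
  grip=[0.5, 0.5, 0.5, 0.5, 0.5, 0.5, 0.5, 0.5, 0.5, 0.5, 0.5, 0.5],
)

```text
clock: 3.1
position: [464.3, 203.4, 253.1]
ee_rot: [-0.614, 0.79, 0.0, -0.0]
contact_force: [0.9, -0.8, 0.0]
gripper_width: 42.8
```

Call:
play_rows(
  travel=[
    [0, -0.03, 0.01],
    [0, -0.03, 0.01],
    [0, -0.03, 0.01],
    [0, -0.03, 0.01],
    [0, -0.03, 0.01],
    [0, -0.025, 0.01],
    [0, -0.015, 0.01],
    [0, -0.005, 0],
    [0, 0, 0],
    [0, 0, 0],
  ],
  rotation=[
    [0, 0, 0],
    [0, 0, 0],
    [0, 0, 0],
    [0, 0, 0],
    [0, 0, 0],
    [0, 0, 0],
    [0, 0, 0],
    [0, 0, 0],
    [0, 0, 0],
    [0, 0, 0],
  ],
  grip=[0.5, 0.5, 0.5, 0.5, 0.5, 0.5, 0.5, 0.5, 0.5, 0.5],
)

```text
clock: 3.93
position: [653.2, 153.8, 183.5]
ee_rot: [-0.613, 0.79, 0.0, -0.0]
contact_force: [-0.9, 0.3, 0.7]
gripper_width: 42.9
```

```bash
python3 - <<'E'
from h import *
b=snap('top');a=snap('side');s=arm.read_state();print(s['position'],s['contact_force'],s['joints'])
t=s['position'];print(px(b,t),px(a,t))
c1=cv2.resize(b['image'][130:210,205:305],None,fx=4,fy=4,interpolation=2);c2=cv2.resize(a['image'][140:220,260:360],None,fx=4,fy=4,interpolation=2)
cv2.imwrite('pics/m1.png',np.hstack([c1,c2]))
E
```

```text
[653.08376918 154.33866874 184.66994019] [ 0.08417943  0.59131913 -1.01643012] [ 4.72525089e-01  4.68134074e-01  1.18822991e-01  4.91441995e-05
 -1.21987583e+00 -7.21594513e-01]
[226.05438112 162.35831256] [302.49712589 184.58015239]
```

View pics/m1.png

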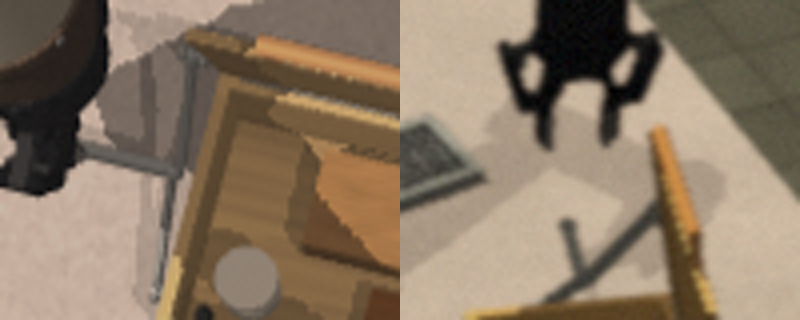

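The left crop (top view) shows the gripper over the pin. The right crop (side view) shows the pin head at (567,222) and the knee at about (583,282), clear of the fingers. I'll check the model against the side view.

```bash
cat >> h.py <<'E'
a0=-.25;C0=np.array([597.1,-6.4]);RC=np.array([[np.cos(a0),-np.sin(a0)],[np.sin(a0),np.cos(a0)]])
def c2w(p): return np.r_[RC@np.array(p[:2])+C0,p[2]]
def w2c(p): return np.r_[RC.T@(np.array(p[:2])-C0),p[2]]
E
python3 - <<'E'
from h import *
a=load('side');b=load('top')
for y in(122,172,191):
  q=px(a,c2w([14.5,y,112]));t=px(b,c2w([14.5,y,112]));print(y,400+(q-[260,140])*4,(t-[205,130])*4)
for d,n,pp in((a,'s',[(301,195),(302,197),(303,200),(304,204),(305,208)]),(b,'t',[(228,168),(232,169),(237,170),(242,171)])):
  for p in pp: print(n,p,w2c(w(d,*p,0)))
print(w2c(arm.read_state()['position']))
E
```

```text
122 [576.4988033  678.57589548] [170.09651951 171.14231207]
172 [566.59448777 641.43901502] [ 98.08499517 153.55468793]
191 [562.93472339 627.71648853] [ 70.79708016 146.89006588]
s (301, 195) [ 16.26996476 196.53019818 116.14149112]
s (302, 197) [ 16.20199097 176.85820851 123.18119413]
s (303, 200) [ 19.78337173 174.39262331 111.06535874]
s (304, 204) [ 18.0284494  145.55122143 117.21112422]
s (305, 208) [ 17.5602375  123.30616505 118.03631881]
t (228, 168) [ 13.55583986 175.07675258 117.63960093]
t (232, 169) [ 13.22341683 163.68773212 119.18983298]
t (237, 170) [ 14.09728849 150.34646843 117.51511142]
t (242, 171) [ 14.14108856 136.17671262 120.55018619]
[ 14.47598632 169.59229894 184.66994019]
```

Call:
play_rows(
  travel=[
    [-0.003, 0, 0.015],
    [0, 0, 0.02],
    [0, 0, 0.02],
    [0, 0, 0.015],
    [0, 0, 0.01],
    [0, 0, 0.007],
    [0, 0, 0.004],
    [0, 0, 0],
    [0, 0, 0],
  ],
  rotation=[
    [0, 0, 0],
    [0, 0, 0],
    [0, 0, 0],
    [0, 0, 0],
    [0, 0, 0],
    [0, 0, 0],
    [0, 0, 0],
    [0, 0, 0],
    [0, 0, 0],
  ],
  grip=[0.5, 0.5, 0.5, 0.5, 0.5, 0.5, 0.5, 0.5, 0.5],
)

```text
clock: 4.78
position: [654.8, 157.2, 93.3]
ee_rot: [-0.614, 0.79, -0.0, 0.001]
contact_force: [-0.5, -0.5, -0.2]
gripper_width: 42.8
```

Call:
play_rows(
  travel=[
    [0, 0, 0],
    [0, 0, 0],
    [0, 0, 0],
    [0, 0, 0],
    [0, 0, 0],
  ],
  rotation=[
    [0, 0, 0],
    [0, 0, 0],
    [0, 0, 0],
    [0, 0, 0],
    [0, 0, 0],
  ],
  grip=[0.4, 0.32, 0.25, 0.22, 0.22],
)

```text
clock: 5.2
position: [654.4, 156.9, 92.6]
ee_rot: [-0.613, 0.79, -0.0, 0.0]
contact_force: [0.8, -0.2, 0.2]
gripper_width: 18.7
```

Call:
play_rows(
  travel=[
    [0, 0.002, 0],
    [0, 0.002, -0.001],
    [0, 0.002, -0.002],
    [0, 0.002, -0.002],
    [0, 0.002, -0.002],
    [0, 0.002, -0.002],
  ],
  rotation=[
    [0, 0, 0],
    [0, 0, 0],
    [0, 0, 0],
    [0, 0, 0],
    [0, 0, 0],
    [0, 0, 0],
  ],
  grip=[0.22, 0.22, 0.22, 0.22, 0.22, 0.22],
)

```text
clock: 5.7
position: [642.5, 159.9, 101.7]
ee_rot: [-0.614, 0.79, -0.0, 0.0]
contact_force: [0.2, 0.5, -0.7]
gripper_width: 18.7
```

```bash
python3 - <<'E'
from h import *
a=snap('side');b=snap('top');s=arm.read_state();print(w2c(s['position']),s['contact_force'],s['wrist_torque'])
c2=cv2.resize(a['image'][150:225,270:350],None,fx=6,fy=6,interpolation=2)
c1=cv2.resize(b['image'][130:205,210:270],None,fx=6,fy=6,interpolation=2)[:450]
cv2.imwrite('pics/m2.png',np.hstack([c2,c1])[:, :800])
E
```

```text
[  2.9841389  172.60317826 102.09976451] [ 0.2979407   0.95276797 -0.19917182] [ 8.78854686e-05 -2.62152984e-02  6.03272176e-03]
```

View pics/m2.png

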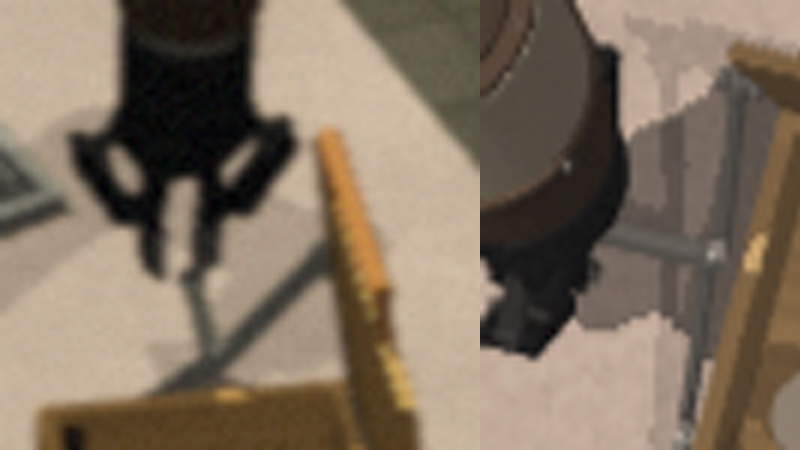

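The side crop shows the finger tips at about (160,275) and (207,270), with the pin coming out between them from (190,275) to the knee at (212,355). The top crop puts the knee at (715,255). Compared with before, the knee has hardly moved, so I'll quantify it.

```bash
python3 - <<'E'
from h import *
a=load('side');b=load('top')
A=lambda X:(px(a,c2w(X))-[270,150])*6
B=lambda X:(px(b,c2w(X))-[210,130])*6+[480,0]
for n,X in dict(tcp=[3,172.6,102],knee0=[14.5,122,112],head0=[14.5,191,112],knee1=[6,122,120],p1=[6,172,120],head1=[6,191,120],tipF=[-8,172,102],tipB=[14,172,102]).items(): print(n,A(X).round(),B(X).round())
for v in range(166,180,2): print(v,[w2c(w(b,u,v,0)).round().tolist() for u in(240,244,248)])
E
```

```text
tcp [170. 316.] [593. 259.]
knee0 [205. 358.] [705. 257.]
head0 [184. 282.] [556. 220.]
knee1 [191. 349.] [698. 271.]
p1 [176. 293.] [589. 245.]
head1 [171. 272.] [548. 235.]
tipF [152. 318.] [588. 283.]
tipB [188. 315.] [600. 236.]
166 [[49.0, 166.0, -0.0], [52.0, 155.0, -1.0], [55.0, 143.0, -1.0]]
168 [[21.0, 144.0, 118.0], [46.0, 153.0, 0.0], [48.0, 141.0, 0.0]]
170 [[15.0, 142.0, 121.0], [18.0, 132.0, 120.0], [20.0, 121.0, 121.0]]
172 [[10.0, 141.0, 119.0], [14.0, 131.0, 115.0], [15.0, 119.0, 125.0]]
174 [[25.0, 160.0, 3.0], [27.0, 148.0, 4.0], [10.0, 119.0, 120.0]]
176 [[20.0, 159.0, -1.0], [22.0, 146.0, 4.0], [7.0, 119.0, 107.0]]
178 [[13.0, 157.0, 0.0], [16.0, 145.0, -0.0], [3.0, 119.0, 102.0]]
```

```bash
python3 - <<'E'
from h import *
a=load('side')
for v in range(186,204,2): print(v,[(u,w2c(w(a,u,v,0)).round().tolist()) for u in(295,296,297,300,303,304,305)])
E
```

```text
186 [(295, [-13.0, 161.0, 188.0]), (296, [-10.0, 160.0, 189.0]), (297, [38.0, 391.0, 1.0]), (300, [49.0, 387.0, 2.0]), (303, [15.0, 160.0, 186.0]), (304, [17.0, 156.0, 189.0]), (305, [22.0, 161.0, 184.0])]
188 [(295, [-13.0, 160.0, 180.0]), (296, [-8.0, 167.0, 174.0]), (297, [35.0, 377.0, 2.0]), (300, [48.0, 380.0, -2.0]), (303, [14.0, 157.0, 180.0]), (304, [18.0, 160.0, 177.0]), (305, [23.0, 164.0, 173.0])]
190 [(295, [-12.0, 162.0, 169.0]), (296, [-9.0, 160.0, 171.0]), (297, [35.0, 374.0, -6.0]), (300, [44.0, 359.0, 5.0]), (303, [17.0, 169.0, 161.0]), (304, [20.0, 166.0, 164.0]), (305, [25.0, 171.0, 158.0])]
192 [(295, [-13.0, 155.0, 166.0]), (296, [-8.0, 164.0, 159.0]), (297, [32.0, 356.0, -1.0]), (300, [44.0, 357.0, -4.0]), (303, [15.0, 157.0, 162.0]), (304, [20.0, 163.0, 156.0]), (305, [24.0, 166.0, 154.0])]
194 [(295, [-11.0, 164.0, 150.0]), (296, [-8.0, 166.0, 149.0]), (297, [31.0, 351.0, -7.0]), (300, [42.0, 344.0, -3.0]), (303, [17.0, 166.0, 145.0]), (304, [21.0, 169.0, 143.0]), (305, [24.0, 167.0, 144.0])]
196 [(295, [-11.0, 163.0, 142.0]), (296, [-8.0, 163.0, 142.0]), (297, [26.0, 324.0, 5.0]), (300, [13.0, 195.0, 113.0]), (303, [25.0, 201.0, 107.0]), (304, [55.0, 328.0, -1.0]), (305, [59.0, 330.0, -3.0])]
198 [(295, [18.0, 319.0, 1.0]), (296, [21.0, 316.0, 3.0]), (297, [26.0, 319.0, -1.0]), (300, [10.0, 180.0, 117.0]), (303, [22.0, 187.0, 110.0]), (304, [52.0, 312.0, 2.0]), (305, [58.0, 323.0, -8.0])]
200 [(295, [17.0, 311.0, -3.0]), (296, [20.0, 307.0, -0.0]), (297, [23.0, 306.0, 1.0]), (300, [36.0, 308.0, -3.0]), (303, [17.0, 163.0, 121.0]), (304, [51.0, 305.0, -2.0]), (305, [54.0, 303.0, -0.0])]
202 [(295, [14.0, 296.0, 0.0]), (296, [19.0, 300.0, -4.0]), (297, [22.0, 297.0, -2.0]), (300, [34.0, 297.0, -3.0]), (303, [16.0, 154.0, 119.0]), (304, [20.0, 156.0, 118.0]), (305, [52.0, 291.0, 0.0])]
```

The depth reading shows the real finger tips at z≈140 while the reported TCP is at z≈102. The tips end about 38 mm short of the reported TCP, so nothing has been touched yet. I'll go back over the pin, open, and descend using the pictures.

Call:
play_rows(
  travel=[
    [0, -0.004, 0],
    [0, -0.004, 0],
    [0, -0.004, 0],
    [0, 0, 0.006],
    [0, 0, 0.006],
    [0, 0, 0.006],
    [0, 0, 0.006],
    [0, 0, 0.006],
    [0, 0, 0],
  ],
  rotation=[
    [0, 0, 0],
    [0, 0, 0],
    [0, 0, 0],
    [0, 0, 0],
    [0, 0, 0],
    [0, 0, 0],
    [0, 0, 0],
    [0, 0, 0],
    [0, 0, 0],
  ],
  grip=[0.3, 0.4, 0.5, 0.5, 0.5, 0.5, 0.5, 0.5, 0.5],
)

```text
clock: 6.55
position: [653.1, 156.5, 69.2]
ee_rot: [-0.613, 0.79, 0.001, -0.002]
contact_force: [-0.0, 0.2, -0.2]
gripper_width: 42.8
```

```bash
cat >> h.py <<'E'
def tips():
    a=snap('side');s=arm.read_state();t=s['position'];u0,v0=px(a,t);v0=int(v0)
    out=[]
    for v in range(v0-14,v0+3):
        r=[]
        for u in range(int(u0)-16,int(u0)+17):
            try:X=w2c(w(a,u,v,0))
            except Exception: continue
            c=a['image'][v,u].astype(int)
            if c.sum()<170 and abs(X[1]-w2c(t)[1])<30 and X[2]>40: r.append(X)
        if r: r=np.array(r);out.append((v,r[:,0].min().round(),r[:,0].max().round(),np.median(r[:,1]).round(),np.median(r[:,2]).round(),len(r)))
    print('tcp',w2c(t),s['contact_force'],s['gripper_width']);[print(*o) for o in out]
E
python3 -c "
from h import *
tips()"
```

```text
tcp [ 14.40612666 171.95727937  70.0909955 ] [ 0.43741874  0.76723421 -0.18575585] 42.631696861583585
195 -19.0 45.0 160.0 145.0 6
196 -15.0 46.0 163.0 137.0 5
197 -16.0 45.0 158.0 140.0 5
198 -15.0 46.0 163.0 130.0 5
199 -14.0 46.0 162.0 124.0 5
200 -13.0 42.0 165.0 121.0 3
201 -10.0 -10.0 166.0 117.0 1
  return _methods._mean(a, axis=axis, dtype=dtype,
  ret = ret.dtype.type(ret / rcount)
```

Call:
play_rows(
  travel=[
    [0, 0, 0.005],
    [0, 0, 0.005],
    [0, 0, 0.005],
    [0, 0, 0],
    [0, 0, 0],
    [0, 0, 0],
    [0, 0, 0],
    [0, 0, 0],
    [0, 0, 0],
  ],
  rotation=[
    [0, 0, 0],
    [0, 0, 0],
    [0, 0, 0],
    [0, 0, 0],
    [0, 0, 0],
    [0, 0, 0],
    [0, 0, 0],
    [0, 0, 0],
    [0, 0, 0],
  ],
  grip=[0.5, 0.5, 0.5, 0.5, 0.4, 0.32, 0.25, 0.2, 0.2],
)

```text
clock: 7.35
position: [654.5, 156.9, 56.6]
ee_rot: [-0.614, 0.79, -0.0, 0.0]
contact_force: [0.1, 0.9, 0.4]
gripper_width: 17.0
```

```bash
python3 -W ignore -c "
from h import *
tips()"
```

```text
tcp [ 15.13971125 172.38469429  56.52844318] [-0.39074069 -0.80220326  0.30431595] 16.774798620424896
198 -4.0 35.0 163.0 131.0 10
199 -4.0 36.0 167.0 123.0 11
200 -3.0 36.0 166.0 119.0 10
201 -2.0 35.0 163.0 115.0 7
202 0.0 36.0 162.0 112.0 6
203 1.0 33.0 164.0 106.0 4
```

Call:
play_rows(
  travel=[
    [0, 0, 0.004],
    [0, 0, 0.004],
    [0, 0, 0.002],
    [0, 0, 0],
  ],
  rotation=[
    [0, 0, 0],
    [0, 0, 0],
    [0, 0, 0],
    [0, 0, 0],
  ],
  grip=[0.2, 0.2, 0.2, 0.2],
)

```text
clock: 7.73
position: [653.7, 156.6, 45.2]
ee_rot: [-0.613, 0.79, 0.0, -0.001]
contact_force: [-0.2, -0.2, 0.9]
gripper_width: 17.0
```

```bash
python3 -W ignore - <<'E'
from h import *
tips()
a=load('side');b=snap('top')
c2=cv2.resize(a['image'][150:225,270:350],None,fx=6,fy=6,interpolation=2)
c1=cv2.resize(b['image'][130:205,210:260],None,fx=6,fy=6,interpolation=2)
cv2.imwrite('pics/m3.png',np.hstack([c2,c1]))
E
```

```text
tcp [ 14.7517043  172.08744613  45.64941932] [-0.90707732 -0.51837641  0.64773606] 16.887573262538147
200 -4.0 35.0 162.0 121.0 9
201 -3.0 36.0 164.0 117.0 7
202 -3.0 35.0 165.0 110.0 7
203 -3.0 36.0 164.0 106.0 6
204 -2.0 37.0 166.0 102.0 6
205 -0.0 -0.0 160.0 102.0 1
206 -1.0 -1.0 158.0 100.0 1
```

View pics/m3.png

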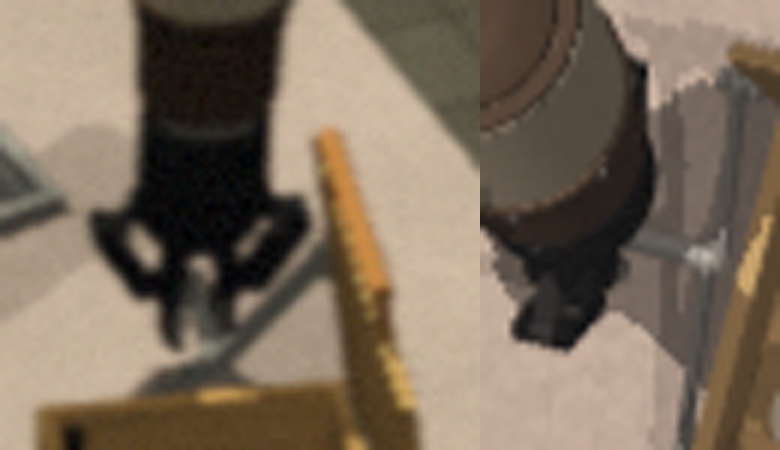

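The side crop now shows the pin head at (203,262) between the fingers, with the left tip at (175,345) and the right tip at about (230,335). The pin is caged with no force, so I'll draw it forward and up.

Call:
play_rows(
  travel=[
    [0, 0.002, 0],
    [0, 0.002, -0.001],
    [0, 0.0015, -0.002],
    [0, 0.0015, -0.002],
    [0, 0, 0],
  ],
  rotation=[
    [0, 0, 0],
    [0, 0, 0],
    [0, 0, 0],
    [0, 0, 0],
    [0, 0, 0],
  ],
  grip=[0.2, 0.2, 0.2, 0.2, 0.2],
)

```text
clock: 8.25
position: [648.6, 158.5, 51.7]
ee_rot: [-0.614, 0.79, -0.001, 0.001]
contact_force: [4.4, -1.7, -2.3]
gripper_width: 16.9
```

Call:
play_rows(
  travel=[
    [0, 0.0015, -0.002],
    [0, 0.0015, -0.002],
    [0, 0.002, -0.002],
    [0, 0.002, -0.002],
  ],
  rotation=[
    [0, 0, 0],
    [0, 0, 0],
    [0, 0, 0],
    [0, 0, 0],
  ],
  grip=[0.2, 0.2, 0.2, 0.2],
)

```text
clock: 8.58
position: [641.6, 160.3, 59.3]
ee_rot: [-0.613, 0.79, -0.0, 0.001]
contact_force: [4.8, -1.4, -3.7]
gripper_width: 17.5
```

Call:
play_rows(
  travel=[
    [0, 0.002, -0.0015],
    [0, 0.002, -0.0015],
    [0, 0.002, -0.0015],
    [0, 0.002, -0.0015],
    [0, 0.002, -0.001],
    [0, 0.002, -0.001],
    [0, 0.002, -0.001],
    [0, 0, 0],
  ],
  rotation=[
    [0, 0, 0],
    [0, 0, 0],
    [0, 0, 0],
    [0, 0, 0],
    [0, 0, 0],
    [0, 0, 0],
    [0, 0, 0],
    [0, 0, 0],
  ],
  grip=[0.2, 0.2, 0.2, 0.2, 0.2, 0.2, 0.2, 0.2],
)

```text
clock: 9.25
position: [628.8, 163.6, 69.7]
ee_rot: [-0.614, 0.79, -0.001, 0.002]
contact_force: [4.8, -2.6, 0.9]
gripper_width: 17.2
```

```bash
python3 -W ignore - <<'E'
from h import *
a=snap('side');b=snap('top');s=arm.read_state();print(w2c(s['position']),s['contact_force'])
for v in range(168,196): 
  r=[(u,*w2c(w(b,u,v,0)).round()) for u in range(236,258) if 110<w2c(w(b,u,v,0))[1]<140 and w2c(w(b,u,v,0))[2]>60]
  if r: print(v,[tuple(map(int,x)) for x in r[::3]])
c2=cv2.resize(a['image'][150:225,270:350],None,fx=6,fy=6,interpolation=2)
c1=cv2.resize(b['image'][130:205,210:260],None,fx=6,fy=6,interpolation=2)
cv2.imwrite('pics/m4.png',np.hstack([c2,c1]))
E
```

```text
[-11.3704844  172.60384574  69.72387648] [ 3.87755238 -3.03666047  0.29436947]
168 [(248, 19, 117, 158)]
169 [(247, 16, 119, 157)]
170 [(247, 14, 119, 154)]
171 [(247, 11, 118, 154)]
172 [(247, 9, 117, 155)]
173 [(247, 6, 117, 155)]
174 [(247, 4, 117, 150)]
175 [(246, 1, 119, 149)]
176 [(239, -4, 137, 141), (246, -1, 118, 148)]
177 [(238, -7, 139, 139), (241, -6, 131, 142), (244, -4, 123, 143), (247, -3, 115, 147)]
178 [(238, -10, 138, 140), (241, -8, 130, 142), (244, -6, 123, 142), (247, -4, 115, 142)]
179 [(238, -12, 138, 138), (241, -10, 130, 139), (244, -9, 122, 143), (247, -7, 114, 143)]
180 [(238, -14, 138, 135), (241, -13, 130, 138), (244, -11, 121, 142), (247, -9, 114, 141)]
181 [(242, -14, 127, 134), (245, -13, 119, 138)]
182 [(243, -16, 124, 135), (246, -11, 119, 115)]
183 [(243, -18, 124, 131), (246, -14, 119, 114)]
184 [(243, -20, 124, 128)]
185 [(243, -22, 123, 125)]
186 [(243, -25, 123, 124)]
187 [(243, -26, 124, 115)]
188 [(243, -29, 123, 114)]
189 [(243, -31, 123, 109)]
190 [(243, -33, 123, 106)]
191 [(243, -35, 123, 100)]
192 [(243, -37, 123, 99)]
193 [(243, -39, 122, 96)]
194 [(243, -41, 123, 88)]
195 [(243, -44, 122, 86)]
```

View pics/m4.png

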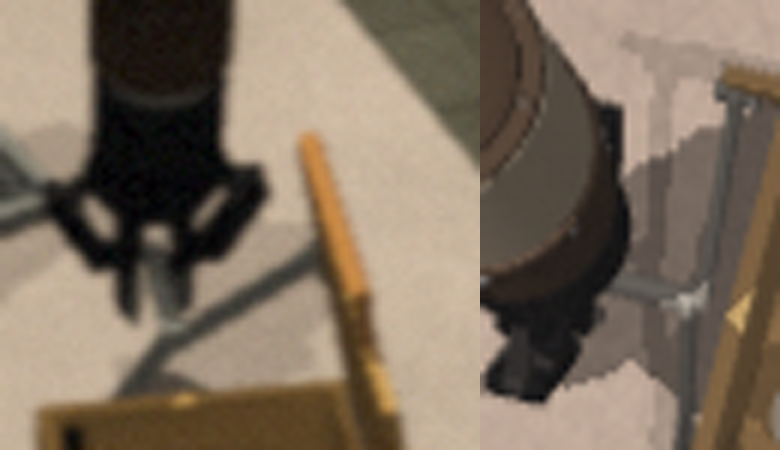

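The stay now bends visibly at its knee at (170,330), clearly past centre. The measured knee is at x≈-9, z≈134, which is about 0.4 rad. The lid stays up. I'll let go of the pin.

Call:
play_rows(
  travel=[
    [0, -0.002, 0],
    [0, -0.001, 0],
    [0, 0, 0],
    [0, 0, 0],
    [0, 0, 0],
    [0, 0, -0.01],
    [0, 0, -0.02],
    [0, 0, -0.03],
    [0, 0, -0.035],
    [0, 0, -0.035],
    [0, 0, -0.035],
    [0, 0, -0.035],
  ],
  rotation=[
    [0, 0, 0],
    [0, 0, 0],
    [0, 0, 0],
    [0, 0, 0],
    [0, 0, 0],
    [0, 0, 0],
    [0, 0, 0],
    [0, 0, 0],
    [0, 0, 0],
    [0, 0, 0],
    [0, 0, 0],
    [0, 0, 0],
  ],
  grip=[0.2, 0.25, 0.35, 0.45, 0.5, 0.5, 0.5, 0.5, 0.5, 0.5, 0.5, 0.5],
)

```text
clock: 10.35
position: [629.6, 162.9, 271.2]
ee_rot: [-0.614, 0.79, -0.0, 0.0]
contact_force: [1.9, -0.0, -0.1]
gripper_width: 42.4
```

Call:
play_rows(
  travel=[
    [0, 0, -0.04],
    [0, 0, -0.04],
    [0, 0, -0.04],
    [0, 0, -0.02],
    [0.03, 0, 0],
    [0.035, -0.005, 0],
    [0.035, -0.01, 0],
    [0.035, -0.01, 0],
    [0.02, -0.01, 0],
    [0.01, 0, 0],
    [0, 0, 0],
    [0, 0, 0],
  ],
  rotation=[
    [0, 0, 0],
    [0, 0, 0],
    [0, 0, 0],
    [0, 0, 0],
    [0, 0, 0],
    [0, 0, 0],
    [0, 0, 0],
    [0, 0, 0],
    [0, 0, 0],
    [0, 0, 0],
    [0, 0, 0],
    [0, 0, 0],
  ],
  grip=[0.5, 0.5, 0.5, 0.5, 0.5, 0.5, 0.5, 0.5, 0.5, 0.5, 0.5, 0.5],
)

```text
clock: 11.35
position: [622.9, -5.4, 408.9]
ee_rot: [-0.613, 0.79, -0.0, 0.0]
contact_force: [-0.4, -0.3, -0.6]
gripper_width: 42.3
```

```bash
python3 -W ignore - <<'E'
from h import *
a=snap('side');b=snap('top');s=arm.read_state();print(w2c(s['position']),s['contact_force'],s['joints'])
for n,d in(('side',a),('top',b)):
  K=d['camera_matrix'];z=d['depth'];v,u=np.mgrid[0:420,0:560]
  P=(np.stack([(u-K[0,2])/K[0,0]*z,(v-K[1,2])/K[1,1]*z,z],-1)-d['t'])@d['R'];X=P.copy();X[...,:2]=(P[...,:2]-C0)@RC
  m=(X[...,0]>0)&(X[...,0]<100)&(abs(X[...,1])<112)&(X[...,2]>200)&(X[...,2]<330)&(z>0)
  c=d['image'].astype(int);m&=(c[...,2]-c[...,0]>35)
  Q=X[m];print(n,len(Q))
  for lo in range(200,330,10):
    k=Q[(Q[:,2]>=lo)&(Q[:,2]<lo+10)]
    if len(k)>2: print(lo,len(k),np.percentile(k[:,0],[5,50,95]).round(),np.percentile(k[:,1],[2,98]).round())
E
```

```text
[ 24.6695671    8.45530621 408.50454563] [-0.11661407 -0.2619568  -1.05490072] [ 2.52278325e-01  3.30454614e-01  4.47634450e-01 -2.83199595e-04
 -1.68771508e+00 -5.00731709e-01]
side 308
200 14 [68. 68. 74.] [-109.   71.]
210 13 [65. 66. 73.] [-110.   43.]
220 16 [63. 64. 69.] [-110.  104.]
230 22 [61. 62. 68.] [-111.   90.]
240 18 [58. 59. 64.] [-111.  101.]
250 18 [56. 57. 64.] [-110.   93.]
260 23 [54. 55. 63.] [-111.   96.]
270 51 [52. 54. 60.] [-108.   85.]
280 6 [51. 54. 57.] [-66. -59.]
290 7 [50. 52. 56.] [-67. -57.]
300 24 [43. 45. 54.] [-67.  25.]
310 96 [44. 48. 53.] [-65.  63.]
top 418
200 11 [68. 69. 69.] [-95.  98.]
210 8 [65. 66. 67.] [-102.  106.]
220 12 [63. 64. 65.] [-95.  72.]
230 6 [61. 61. 62.] [-57. 101.]
240 5 [59. 60. 61.] [-107.  -70.]
250 5 [57. 57. 58.] [-108.   97.]
260 5 [54. 55. 56.] [-89. 104.]
270 130 [53. 56. 60.] [-108.  108.]
280 5 [54. 57. 59.] [-109.   74.]
300 6 [43. 43. 44.] [-56.  61.]
310 225 [43. 48. 53.] [-64.  62.]
```

```bash
cat > plan.py <<'E'
from h import *
from scipy.spatial.transform import Rotation as Ro
OFF=62.
Rcw=np.eye(3);Rcw[:2,:2]=RC
def pose(G,phi):
    z=np.array([np.sin(phi),0,-np.cos(phi)]);y=-np.array([np.cos(phi),0,np.sin(phi)]);x=np.cross(y,z)
    return Rcw@np.c_[x,y,z], c2w(np.array(G)+OFF*z)
def bar(th): return np.array([90-214*np.cos(th)+4*np.sin(th),0,100+214*np.sin(th)+4*np.cos(th)])
def rows(wps,n,start=None,show=True):
    """wps list of (G,phi); n rows for each leg; interpolate G,phi"""
    if start is None:
        s=arm.read_state();start=(Ro.from_quat(s['ee_rot']).as_matrix(),s['position'])
    R0,p0=start;T=[];W=[]
    for (R1,p1) in wps:
        t=R0.T@(p1-p0)/1000;r=Ro.from_matrix(R0.T@R1).as_rotvec();k=n.pop(0)
        for i in range(k):
            f0,f1=i/k,(i+1)/k
            a=Ro.from_rotvec(r*f0).as_matrix();T.append((a.T@(t/k)).round(4).tolist());W.append((r/k).round(4).tolist())
        R0,p0=R1,p1
    if show: print('travel',T);print('rotation',W)
    return R0,p0
def gnow():
    s=arm.read_state();R=Ro.from_quat(s['ee_rot']).as_matrix();z=Rcw.T@R[:,2];G=w2c(s['position'])-OFF*z
    print('G',G.round(1),'phi',np.arctan2(z[0],-z[2]).round(3),'roll',z[1].round(3),'F chest',(Rcw.T@s['contact_force']).round(1),'j',s['joints'].round(2),'w',round(s['gripper_width'],1),'t',s['clock'])
E
python3 - <<'E'
from plan import *
gnow()
rows([pose([-150,0,330],.4),pose([-150,0,125],.9)],[7,8])
E
```

```text
G [ 24.7   8.4 470.5] phi 0.0 roll 0.0 F chest [-0.  -0.3 -1.1] j [ 0.25  0.33  0.45 -0.   -1.69 -0.5 ] w 42.9 t 11.45
travel [[0.0012, 0.0215, 0.0194], [0.0012, 0.0226, 0.0181], [0.0012, 0.0236, 0.0168], [0.0012, 0.0245, 0.0154], [0.0012, 0.0253, 0.014], [0.0012, 0.0261, 0.0125], [0.0012, 0.0268, 0.011], [-0.0, 0.0063, 0.0227], [-0.0, 0.0077, 0.0222], [-0.0, 0.009, 0.0217], [-0.0, 0.0104, 0.0211], [-0.0, 0.0117, 0.0204], [-0.0, 0.0129, 0.0196], [-0.0, 0.0141, 0.0188], [-0.0, 0.0153, 0.0179]]
rotation [[0.0571, 0.0001, 0.0002], [0.0571, 0.0001, 0.0002], [0.0571, 0.0001, 0.0002], [0.0571, 0.0001, 0.0002], [0.0571, 0.0001, 0.0002], [0.0571, 0.0001, 0.0002], [0.0571, 0.0001, 0.0002], [0.0625, -0.0, -0.0], [0.0625, -0.0, -0.0], [0.0625, -0.0, -0.0], [0.0625, -0.0, -0.0], [0.0625, -0.0, -0.0], [0.0625, -0.0, -0.0], [0.0625, -0.0, -0.0], [0.0625, -0.0, -0.0]]
```

Call:
play_rows(
  travel=[
    [0.001, 0.0215, 0.019],
    [0.001, 0.0225, 0.018],
    [0.001, 0.0235, 0.017],
    [0.001, 0.0245, 0.0155],
    [0.001, 0.0255, 0.014],
    [0.002, 0.026, 0.0125],
    [0.0015, 0.027, 0.011],
  ],
  rotation=[
    [0.057, 0, 0],
    [0.057, 0, 0],
    [0.057, 0, 0],
    [0.057, 0, 0],
    [0.057, 0, 0],
    [0.057, 0, 0],
    [0.057, 0, 0],
  ],
  grip=[0.5, 0.5, 0.5, 0.5, 0.5, 0.5, 0.5],
)

```text
clock: 12.03
position: [474.1, 25.1, 272.6]
ee_rot: [-0.602, 0.773, -0.157, 0.124]
contact_force: [1.3, -0.1, 0.9]
gripper_width: 42.4
```

Call:
play_rows(
  travel=[
    [0, 0.0065, 0.0225],
    [0, 0.0075, 0.022],
    [0, 0.009, 0.0215],
    [0, 0.0105, 0.021],
    [0, 0.0115, 0.0205],
    [0, 0.013, 0.0195],
    [0, 0.014, 0.019],
    [0, 0.0155, 0.018],
    [0, 0, 0],
    [0, 0, 0],
  ],
  rotation=[
    [0.0625, 0, 0],
    [0.0625, 0, 0],
    [0.0625, 0, 0],
    [0.0625, 0, 0],
    [0.0625, 0, 0],
    [0.0625, 0, 0],
    [0.0625, 0, 0],
    [0.0625, 0, 0],
    [0, 0, 0],
    [0, 0, 0],
  ],
  grip=[0.5, 0.5, 0.5, 0.5, 0.5, 0.5, 0.5, 0.5, 0.5, 0.5],
)

```text
clock: 12.87
position: [521.5, 10.4, 221.6]
ee_rot: [-0.56, 0.745, -0.294, 0.211]
contact_force: [0.5, 0.2, 0.1]
gripper_width: 42.8
```

```bash
python3 - <<'E'
from plan import *
gnow()
E
```

```text
G [-1.191e+02 -1.000e-01  2.674e+02] phi 0.739 roll -0.036 F chest [0.5 0.3 0.1] j [ 0.13 -0.1  -1.05  1.8  -0.3  -2.12] w 42.8 t 12.8667
```

```bash
cat > kin.py <<'E'
from plan import *
from scipy.optimize import least_squares
lo=np.array([-3.14,-1.21,-1.07,-3.16,-2.99,-3.1]);hi=np.array([3.14,2.06,1.41,2.05,-.16,3.1])
def E(a,q): return Ro.from_euler(a,q).as_matrix()
def fk(q,k,s4,s6):
    a1,d1,L2,L3,a3,dB,dA,T=k
    R=E('z',q[0]);p=R@np.array([a1,0,d1]);R=R@E('y',q[1]);p=p+R@np.array([0,0,L2])
    R=R@E('y',-q[2]);p=p+R@np.array([L3,dB,a3]);R=R@E('x',s4*q[3])
    R=R@E('y',-q[4]);p=p+R@np.array([T,dA,0])   # tool axis along local x
    return p,R@E('x',s6*q[5])
s=arm.read_state()
D=[([-.98640,.38551,.00677,-.0005,-1.19399,-.25859],[199.876,-591.551,192.311],[-.16210,.98677,.00097,-.0002]),
([.47253,.46813,.11882,0,-1.21988,-.72159],[653.084,154.339,184.67],[-.613,.79,0,0]),
([.25228,.33045,.44763,-.0003,-1.68772,-.50073],[622.9,-5.0,408.5],[-.613,.79,0,0]),
(s['joints'],s['position'],s['ee_rot'])]
best=None
for s4 in(1,-1):
    f=lambda k:np.concatenate([fk(q,k,s4,1)[0]-p for q,p,_ in D]+[(k[[0,4,5,6]])*.003])
    r=least_squares(f,[50,300,400,400,50,-80,-80,200])
    # axis check
    ax=[fk(q,r.x,s4,1)[1][:,0]@Ro.from_quat(w_).as_matrix()[:,2] for q,_,w_ in D]
    print(s4,r.cost,r.x.round(1),np.round(ax,4))
    if best is None or r.cost<best[0]: best=(r.cost,r.x,s4)
k,s4=best[1:];np.savez('k.npz',k=k,s4=s4)
# IK with desired position & z axis & jaw axis: constant tool offset rotation from data
for s6 in(1,-1):
    M=[fk(q,k,s4,s6)[1].T@Ro.from_quat(w_).as_matrix() for q,_,w_ in D];print(s6,[m.round(2).tolist() for m in M][0],max(np.abs(m-M[0]).max() for m in M))
E
python3 kin.py
```

```text
1 8.929513551207137 [ -14.8  324.2  620.6  417.2  -11.8 -204.    44.3  540.1] [1.     1.     1.     0.8365]
-1 0.24077791961265357 [-4.000e-01  1.592e+02  5.656e+02  4.216e+02  6.000e-01 -1.000e-01
 -1.600e+02  3.356e+02] [1. 1. 1. 1.]
1 [[-0.0, 0.0, 1.0], [-0.87, 0.49, -0.0], [-0.49, -0.87, -0.0]] 1.3865772002192114
-1 [[-0.0, 0.0, 1.0], [-1.0, -0.0, -0.0], [0.0, -1.0, 0.0]] 0.0025918656416827218
```

```bash
cat > ik.py <<'E'
from plan import *
from scipy.optimize import least_squares
lo=np.array([-3.14,-1.21,-1.07,-3.16,-2.99,-3.1])+.02;hi=np.array([3.14,2.06,1.41,2.05,-.16,3.1])-.02
K=np.array([0,159.5,565,421.5,0,0,-160,335.6]);K=np.load('k.npz')['k']
M0=np.array([[0,0,1],[-1,0,0],[0,-1,0.]])
def E(a,q): return Ro.from_euler(a,q).as_matrix()
def fk(q):
    a1,d1,L2,L3,a3,dB,dA,T=K
    R=E('z',q[0]);p=R@np.array([a1,0,d1]);R=R@E('y',q[1]);pe=p+R@np.array([0,0,L2])
    R=R@E('y',-q[2]);p=pe+R@np.array([L3,dB,a3]);pw=p;R=R@E('x',-q[3])
    R=R@E('y',-q[4]);p=p+R@np.array([T,dA,0]);return p,R@E('x',-q[5])@M0,pe,pw
def ik(R1,p1,q0):
    f=lambda q:np.r_[(fk(q)[0]-p1)/100,(fk(q)[1]-R1).ravel()]
    r=least_squares(f,np.clip(q0,lo+1e-3,hi-1e-3),bounds=(lo,hi));return r.x,np.sqrt(2*r.cost)
def pose2(G,phi,psi,fl=1):
    z=np.cos(psi)*np.array([np.sin(phi),0,-np.cos(phi)])+np.sin(psi)*np.array([0,1,0]);y=-fl*np.array([np.cos(phi),0,np.sin(phi)])
    return Rcw@np.c_[np.cross(y,z),y,z],c2w(np.array(G)+OFF*z)
E
python3 - <<'E'
from ik import *
rng=np.random.default_rng(0)
G=bar(.03)
for phi in(.4,.6,.8,1.0):
  for psi in(-.8,-.5,-.25,0,.25,.5,.8):
    R,p=pose2(G,phi,psi);ok=[]
    for i in range(25):
        q,e=ik(R,p,rng.uniform(lo,hi))
        if e<.01 and not any(np.abs(q-o).max()<.1 for o in ok): ok.append(q)
    print(phi,psi,[(o.round(2).tolist(),fk(o)[3].round().tolist()) for o in ok])
E
```

```text
0.4 -0.8 [([0.69, 0.49, -0.8, 0.84, -1.05, -1.83], [298.0, 243.0, 253.0])]
0.4 -0.5 [([0.58, 0.34, -0.92, 1.01, -0.75, -1.84], [264.0, 175.0, 291.0])]
0.4 -0.25 [([0.4, 0.24, -1.02, 1.28, -0.46, -1.91], [242.0, 102.0, 308.0])]
0.4 0 []
0.4 0.25 []
0.4 0.5 [([0.05, 0.23, -0.52, -0.91, -0.47, 0.56], [435.0, 22.0, 425.0])]
0.4 0.8 [([-0.25, 0.35, -0.44, -1.22, -0.87, 1.06], [474.0, -122.0, 392.0])]
0.6 -0.8 [([0.69, 0.49, -0.9, 1.03, -1.04, -2.14], [265.0, 219.0, 243.0])]
0.6 -0.5 [([0.51, 0.34, -1.05, 1.41, -0.77, -2.26], [231.0, 130.0, 279.0])]
0.6 -0.25 []
0.6 0 []
0.6 0.25 []
0.6 0.5 [([-0.07, 0.22, -0.55, -1.27, -0.41, 1.08], [423.0, -29.0, 418.0])]
0.6 0.8 [([-0.33, 0.35, -0.51, -1.41, -0.86, 1.43], [446.0, -154.0, 371.0])]
0.8 -0.8 [([0.69, 0.52, -0.98, 1.2, -1.09, -2.45], [242.0, 199.0, 231.0])]
0.8 -0.5 []
0.8 -0.25 []
0.8 0 [([-0.32, 0.24, -1.01, -3.02, -0.48, 3.08], [254.0, -86.0, 308.0])]
0.8 0.25 [([-0.24, 0.2, -0.69, -2.04, -0.27, 2.05], [367.0, -91.0, 384.0])]
0.8 0.5 [([-0.31, 0.26, -0.64, -1.75, -0.55, 1.83], [387.0, -125.0, 375.0])]
0.8 0.8 [([-0.43, 0.4, -0.58, -1.6, -0.92, 1.83], [414.0, -192.0, 333.0])]
1.0 -0.8 [([0.69, 0.56, -1.03, 1.33, -1.18, -2.73], [226.0, 185.0, 217.0])]
1.0 -0.5 []
1.0 -0.25 []
1.0 0 []
1.0 0.25 [([-0.5, 0.37, -0.97, -2.51, -0.83, 2.83], [264.0, -143.0, 275.0])]
1.0 0.5 [([-0.52, 0.39, -0.8, -2.08, -0.85, 2.46], [323.0, -184.0, 293.0])]
1.0 0.8 [([-0.53, 0.48, -0.65, -1.76, -1.05, 2.24], [380.0, -225.0, 281.0])]
```

```bash
cat >> ik.py <<'E'
def path(wps,q,n):
    """wps (G,phi,psi); report joints along interpolated path, max step"""
    out=[]
    for (A,B),k in zip(zip(wps[:-1],wps[1:]),n):
        mx=0;me=0
        for i in range(1,k+1):
            f=i/k;G=np.array(A[0])*(1-f)+np.array(B[0])*f
            R,p=pose2(G,A[1]*(1-f)+B[1]*f,A[2]*(1-f)+B[2]*f);q1,e=ik(R,p,q);mx=max(mx,np.abs(q1-q).max());me=max(me,e);q=q1
        print('->',np.round(B[0]).tolist(),B[1:],'q',q.round(2).tolist(),'maxstep',mx.round(3),'err',me.round(4))
    return q
E
python3 - <<'E'
from ik import *
gnow();s=arm.read_state();p,R,_,_=fk(s['joints']);print(p-s['position'])
B=bar(1.357);z=lambda phi,psi:np.cos(psi)*np.array([np.sin(phi),0,-np.cos(phi)])+np.sin(psi)*np.array([0,1,0])
for psi in(.4,.6):
  zz=z(.25,psi)
  print(psi)
  w=[([-119,0,267.4],.739,0),([-80,0,400],.1,0),([0,-20,430],.2,psi),(B-90*zz,.25,psi),(B,.25,psi)]
  w+=[(bar(t),.25+(.9-.25)*(1.357-t)/1.29,psi) for t in np.linspace(1.357,.06,9)[1:]]
  path(w,s['joints'],[12,12,8,6]+[4]*8)
E
```

```text
G [-1.191e+02 -1.000e-01  2.674e+02] phi 0.739 roll -0.036 F chest [0.5 0.3 0.1] j [ 0.13 -0.1  -1.05  1.8  -0.3  -2.12] w 42.8 t 12.8667
[ 1.71915470e-03  4.45568081e-05 -4.52777448e-03]
0.4
-> [-80, 0, 400] (0.1, 0) q [0.37, 0.09, -0.06, 0.06, -1.35, -0.63] maxstep 0.405 err 0.0
-> [0, -20, 430] (0.2, 0.4) q [0.07, 0.15, 0.18, -0.33, -1.29, -0.23] maxstep 0.038 err 0.0
-> [28.0, -35.0, 390.0] (0.25, 0.4) q [0.03, 0.19, 0.13, -0.34, -1.18, -0.15] maxstep 0.015 err 0.0
-> [49.0, 0.0, 310.0] (0.25, 0.4) q [0.08, 0.27, 0.04, -0.36, -1.0, -0.14] maxstep 0.03 err 0.0
-> [15.0, 0.0, 301.0] (np.float64(0.33169089147286823), 0.4) q [0.11, 0.19, -0.11, -0.35, -0.85, -0.12] maxstep 0.038 err 0.0
-> [-16.0, 0.0, 286.0] (np.float64(0.4133817829457364), 0.4) q [0.16, 0.12, -0.26, -0.34, -0.69, -0.12] maxstep 0.041 err 0.0
-> [-45.0, 0.0, 266.0] (np.float64(0.49507267441860464), 0.4) q [0.21, 0.06, -0.41, -0.32, -0.52, -0.12] maxstep 0.045 err 0.0
-> [-70.0, 0.0, 242.0] (np.float64(0.5767635658914729), 0.4) q [0.26, 0.03, -0.56, -0.3, -0.32, -0.14] maxstep 0.052 err 0.0
-> [-91.0, 0.0, 215.0] (np
[... 1173 characters left out ...]
, 0.6) q [-0.0, 0.11, -0.27, -0.75, -0.72, 0.37] maxstep 0.032 err 0.0
-> [-70.0, 0.0, 242.0] (np.float64(0.5767635658914729), 0.6) q [-0.01, 0.08, -0.37, -0.86, -0.62, 0.54] maxstep 0.048 err 0.0
-> [-91.0, 0.0, 215.0] (np.float64(0.6584544573643412), 0.6) q [-0.06, 0.08, -0.44, -1.05, -0.56, 0.8] maxstep 0.074 err 0.0
-> [-107.0, 0.0, 184.0] (np.float64(0.7401453488372093), 0.6) q [-0.16, 0.12, -0.51, -1.3, -0.56, 1.17] maxstep 0.102 err 0.0
-> [-118.0, 0.0, 151.0] (np.float64(0.8218362403100775), 0.6) q [-0.3, 0.19, -0.58, -1.58, -0.63, 1.62] maxstep 0.114 err 0.0
-> [-123.0, 0.0, 117.0] (np.float64(0.9035271317829457), 0.6) q [-0.44, 0.33, -0.68, -1.82, -0.77, 2.07] maxstep 0.115 err 0.0
```

```bash
python3 - <<'E'
from ik import *
B=bar(1.357)
e=rows([pose2([-80,0,400],.1,0)],[12])
e=rows([pose2([0,-20,430],.2,.6)],[12],start=e)
E
```

```text
travel [[-0.0001, -0.0068, -0.007], [-0.0001, -0.0064, -0.0073], [-0.0001, -0.006, -0.0077], [-0.0001, -0.0056, -0.008], [-0.0001, -0.0051, -0.0083], [-0.0001, -0.0047, -0.0085], [-0.0001, -0.0042, -0.0088], [-0.0001, -0.0038, -0.009], [-0.0001, -0.0033, -0.0092], [-0.0001, -0.0028, -0.0093], [-0.0002, -0.0023, -0.0095], [-0.0002, -0.0018, -0.0096]]
rotation [[-0.0532, -0.0025, -0.0024], [-0.0532, -0.0025, -0.0024], [-0.0532, -0.0025, -0.0024], [-0.0532, -0.0025, -0.0024], [-0.0532, -0.0025, -0.0024], [-0.0532, -0.0025, -0.0024], [-0.0532, -0.0025, -0.0024], [-0.0532, -0.0025, -0.0024], [-0.0532, -0.0025, -0.0024], [-0.0532, -0.0025, -0.0024], [-0.0532, -0.0025, -0.0024], [-0.0532, -0.0025, -0.0024]]
travel [[-0.0013, -0.0073, -0.0027], [-0.0014, -0.0073, -0.0026], [-0.0015, -0.0074, -0.0025], [-0.0016, -0.0074, -0.0024], [-0.0017, -0.0074, -0.0022], [-0.0018, -0.0074, -0.0021], [-0.0018, -0.0074, -0.0019], [-0.0019, -0.0075, -0.0018], [-0.002, -0.0075, -0.0016], [-0.002, -0.0075, -0.0014], [-0.0021, -0.0075, -0.0013], [-0.0021, -0.0075, -0.0011]]
rotation [[0.0081, -0.05, -0.0025], [0.0081, -0.05, -0.0025], [0.0081, -0.05, -0.0025], [0.0081, -0.05, -0.0025], [0.0081, -0.05, -0.0025], [0.0081, -0.05, -0.0025], [0.0081, -0.05, -0.0025], [0.0081, -0.05, -0.0025], [0.0081, -0.05, -0.0025], [0.0081, -0.05, -0.0025], [0.0081, -0.05, -0.0025], [0.0081, -0.05, -0.0025]]
```

Call:
play_rows(
  travel=[
    [0, -0.007, -0.007],
    [0, -0.0065, -0.0075],
    [0, -0.006, -0.0075],
    [0, -0.0055, -0.008],
    [0, -0.005, -0.0085],
    [0, -0.0045, -0.0085],
    [0, -0.004, -0.009],
    [0, -0.004, -0.009],
    [0, -0.0035, -0.009],
    [0, -0.003, -0.0095],
    [0, -0.0025, -0.0095],
    [0, -0.002, -0.0095],
  ],
  rotation=[
    [-0.053, -0.0025, -0.0025],
    [-0.053, -0.0025, -0.0025],
    [-0.053, -0.0025, -0.0025],
    [-0.053, -0.0025, -0.0025],
    [-0.053, -0.0025, -0.0025],
    [-0.053, -0.0025, -0.0025],
    [-0.053, -0.0025, -0.0025],
    [-0.053, -0.0025, -0.0025],
    [-0.053, -0.0025, -0.0025],
    [-0.053, -0.0025, -0.0025],
    [-0.053, -0.0025, -0.0025],
    [-0.053, -0.0025, -0.0025],
  ],
  grip=[0.5, 0.5, 0.5, 0.5, 0.5, 0.5, 0.5, 0.5, 0.5, 0.5, 0.5, 0.5],
)

```text
clock: 13.87
position: [524.7, 11.3, 332.2]
ee_rot: [-0.605, 0.787, -0.099, 0.073]
contact_force: [0.6, -0.3, -0.4]
gripper_width: 42.8
```

```bash
python3 - <<'E'
from ik import *
gnow();B=bar(1.357);phi,psi=.25,.6
zz=np.cos(psi)*np.array([np.sin(phi),0,-np.cos(phi)])+np.sin(psi)*np.array([0,1,0])
e=rows([pose2([0,-20,430],.2,.6)],[12])
e=rows([pose2(B-90*zz,.25,.6)],[6],start=e)
E
```

```text
G [-89.6  -0.4 392.3] phi 0.246 roll -0.007 F chest [ 0.6 -0.2 -0.4] j [ 0.43  0.   -0.22  0.17 -1.16 -0.75] w 42.8 t 13.8667
travel [[-0.0014, -0.0078, -0.0021], [-0.0015, -0.0078, -0.0021], [-0.0016, -0.0078, -0.0021], [-0.0017, -0.0078, -0.002], [-0.0018, -0.0078, -0.0019], [-0.0019, -0.0078, -0.0019], [-0.002, -0.0077, -0.0018], [-0.0021, -0.0077, -0.0017], [-0.0022, -0.0077, -0.0017], [-0.0023, -0.0077, -0.0016], [-0.0023, -0.0077, -0.0015], [-0.0024, -0.0077, -0.0014]]
rotation [[-0.004, -0.0505, 0.0005], [-0.004, -0.0505, 0.0005], [-0.004, -0.0505, 0.0005], [-0.004, -0.0505, 0.0005], [-0.004, -0.0505, 0.0005], [-0.004, -0.0505, 0.0005], [-0.004, -0.0505, 0.0005], [-0.004, -0.0505, 0.0005], [-0.004, -0.0505, 0.0005], [-0.004, -0.0505, 0.0005], [-0.004, -0.0505, 0.0005], [-0.004, -0.0505, 0.0005]]
travel [[0.0092, -0.0038, 0.0044], [0.0092, -0.0037, 0.0044], [0.0093, -0.0036, 0.0044], [0.0093, -0.0035, 0.0045], [0.0093, -0.0035, 0.0045], [0.0093, -0.0034, 0.0045]]
rotation [[0.0069, -0.0, -0.0047], [0.0069, -0.0, -0.0047], [0.0069, -0.0, -0.0047], [0.0069, -0.0, -0.0047], [0.0069, -0.0, -0.0047], [0.0069, -0.0, -0.0047]]
```

Call:
play_rows(
  travel=[
    [-0.0015, -0.008, -0.002],
    [-0.0015, -0.008, -0.002],
    [-0.0015, -0.008, -0.002],
    [-0.0015, -0.008, -0.002],
    [-0.002, -0.008, -0.002],
    [-0.002, -0.008, -0.002],
    [-0.002, -0.0075, -0.002],
    [-0.002, -0.0075, -0.0015],
    [-0.0025, -0.0075, -0.0015],
    [-0.0025, -0.0075, -0.0015],
    [-0.0025, -0.0075, -0.0015],
    [-0.0025, -0.0075, -0.0015],
  ],
  rotation=[
    [-0.004, -0.0505, 0],
    [-0.004, -0.0505, 0],
    [-0.004, -0.0505, 0],
    [-0.004, -0.0505, 0],
    [-0.004, -0.0505, 0],
    [-0.004, -0.0505, 0],
    [-0.004, -0.0505, 0],
    [-0.004, -0.0505, 0],
    [-0.004, -0.0505, 0],
    [-0.004, -0.0505, 0],
    [-0.004, -0.0505, 0],
    [-0.004, -0.0505, 0],
  ],
  grip=[0.5, 0.5, 0.5, 0.5, 0.5, 0.5, 0.5, 0.5, 0.5, 0.5, 0.5, 0.5],
)

```text
clock: 14.87
position: [612.3, 7.3, 381.7]
ee_rot: [-0.609, 0.729, 0.103, 0.293]
contact_force: [-0.3, 0.1, 0.7]
gripper_width: 42.9
```

Call:
play_rows(
  travel=[
    [0.009, -0.0035, 0.0045],
    [0.0095, -0.0035, 0.0045],
    [0.0095, -0.0035, 0.0045],
    [0.0095, -0.0035, 0.0045],
    [0.0095, -0.0035, 0.0045],
    [0.0095, -0.0035, 0.0045],
    [0, 0, 0],
    [0, 0, 0],
  ],
  rotation=[
    [0.007, 0, -0.005],
    [0.007, 0, -0.005],
    [0.007, 0, -0.005],
    [0.007, 0, -0.005],
    [0.007, 0, -0.005],
    [0.007, 0, -0.005],
    [0, 0, 0],
    [0, 0, 0],
  ],
  grip=[0.5, 0.5, 0.5, 0.5, 0.5, 0.5, 0.5, 0.5],
)

```text
clock: 15.53
position: [635.6, -37.3, 331.7]
ee_rot: [-0.612, 0.726, 0.08, 0.304]
contact_force: [-0.9, -0.4, -0.3]
gripper_width: 42.7
```

```bash
python3 - <<'E'
from ik import *
gnow();B=bar(1.357);print(B)
e=rows([pose2(B,.25,.6)],[9])
b=snap('top');a=snap('side')
s=arm.read_state();R=Ro.from_quat(s['ee_rot']).as_matrix();t=s['position']-44*R[:,2]
print('tips px',(px(a,t)-[270,130])*5,(px(b,t)-[240,110])*5+[450,0],'bar',(px(a,c2w(B))-[270,130])*5,(px(b,c2w(B))-[240,110])*5+[450,0])
c2=cv2.resize(a['image'][130:225,270:360],None,fx=5,fy=5,interpolation=2)
c1=cv2.resize(b['image'][110:205,240:310],None,fx=5,fy=5,interpolation=2)
cv2.imwrite('pics/m5.png',np.hstack([c2,c1]))
E
```

```text
G [ 31.9 -55.  381.5] phi 0.257 roll 0.558 F chest [-0.8 -0.6 -0.3] j [-0.13  0.22  0.17 -0.59 -1.25  0.07] w 42.7 t 15.5333
[ 48.50426881   0.         309.97643747]
travel [[-0.0006, 0.0003, 0.0102], [-0.0006, 0.0003, 0.0102], [-0.0006, 0.0003, 0.0102], [-0.0005, 0.0003, 0.0102], [-0.0005, 0.0002, 0.0102], [-0.0005, 0.0002, 0.0102], [-0.0005, 0.0002, 0.0102], [-0.0005, 0.0002, 0.0102], [-0.0005, 0.0002, 0.0102]]
rotation [[-0.0006, -0.0009, 0.0006], [-0.0006, -0.0009, 0.0006], [-0.0006, -0.0009, 0.0006], [-0.0006, -0.0009, 0.0006], [-0.0006, -0.0009, 0.0006], [-0.0006, -0.0009, 0.0006], [-0.0006, -0.0009, 0.0006], [-0.0006, -0.0009, 0.0006], [-0.0006, -0.0009, 0.0006]]
tips px [274.19853126 249.34424007] [836.64763325 230.83475562] bar [273.48502249 279.00588714] [732.4471062  212.05360137]
```

View pics/m5.png

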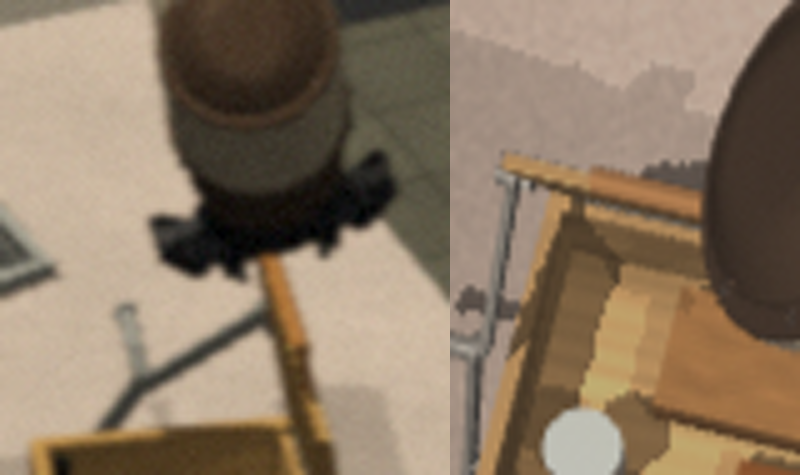

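Seven pictures viewed so far. The stay is still bent, with the knee at (135,385), the lid is up, and the open fingers at about (235,275) and (325,245) straddle the bar at (275,265). I'll move down onto the bar.

Call:
play_rows(
  travel=[
    [-0.0005, 0, 0.01],
    [-0.0005, 0, 0.01],
    [-0.0005, 0.0005, 0.01],
    [-0.0005, 0, 0.01],
    [-0.0005, 0.0005, 0.01],
    [-0.0005, 0, 0.01],
    [-0.0005, 0.0005, 0.01],
    [-0.0005, 0, 0.01],
    [-0.0005, 0.0005, 0.008],
    [0, 0, 0],
    [0, 0, 0],
  ],
  rotation=[
    [0, 0, 0],
    [0, 0, 0],
    [0, 0, 0],
    [0, 0, 0],
    [0, 0, 0],
    [0, 0, 0],
    [0, 0, 0],
    [0, 0, 0],
    [0, 0, 0],
    [0, 0, 0],
    [0, 0, 0],
  ],
  grip=[0.5, 0.5, 0.5, 0.5, 0.5, 0.5, 0.5, 0.5, 0.5, 0.5, 0.5],
)

```text
clock: 16.55
position: [664.3, 10.4, 263.4]
ee_rot: [-0.612, 0.726, 0.08, 0.304]
contact_force: [-0.4, -0.3, 0.3]
gripper_width: 42.5
```

Call:
play_rows(
  travel=[
    [0, 0, 0],
    [0, 0, 0],
    [0, 0, 0],
    [0, 0, 0],
    [0, 0, 0],
    [0, 0, 0],
  ],
  rotation=[
    [0, 0, 0],
    [0, 0, 0],
    [0, 0, 0],
    [0, 0, 0],
    [0, 0, 0],
    [0, 0, 0],
  ],
  grip=[0.42, 0.35, 0.28, 0.24, 0.22, 0.22],
)

```text
clock: 17.05
position: [664.4, 10.0, 264.2]
ee_rot: [-0.612, 0.726, 0.08, 0.304]
contact_force: [-0.3, 0.7, 0.5]
gripper_width: 18.6
```

```bash
python3 - <<'E'
from ik import *
gnow()
b=snap('top');a=snap('side')
c2=cv2.resize(a['image'][140:220,280:360],None,fx=7,fy=7,interpolation=2)
cv2.imwrite('pics/m6.png',c2)
E
```

```text
G [ 48.   -2.1 313.9] phi 0.259 roll 0.558 F chest [-0.5  0.6  0.5] j [-0.04  0.28  0.09 -0.6  -1.08  0.08] w 18.6 t 17.05
```

View pics/m6.png

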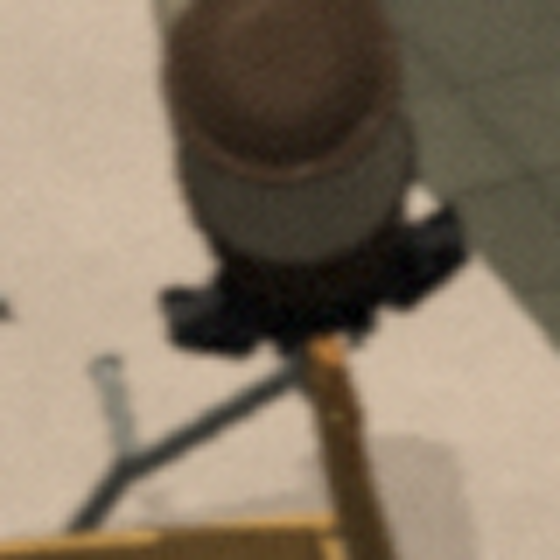

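The picture shows the fingers on either side of the bar, which is at (325,350) between (285,350) and (365,330). There's no force. I'll go 4 mm deeper, narrow the cage and plan the lowering.

Call:
play_rows(
  travel=[
    [0, 0, 0.002],
    [0, 0, 0.002],
    [0, 0, 0.001],
    [0, 0, 0],
    [0, 0, 0],
  ],
  rotation=[
    [0, 0, 0],
    [0, 0, 0],
    [0, 0, 0],
    [0, 0, 0],
    [0, 0, 0],
  ],
  grip=[0.22, 0.2, 0.18, 0.17, 0.17],
)

```text
clock: 17.57
position: [666.1, 12.7, 259.8]
ee_rot: [-0.612, 0.726, 0.08, 0.304]
contact_force: [0.5, 0.1, -1.0]
gripper_width: 14.6
```

```bash
cat > low.py <<'E'
import sys
from ik import *
gnow();t0,t1=float(sys.argv[1]),float(sys.argv[2]);n=int(sys.argv[3]) if len(sys.argv)>3 else 12
ph=lambda t:.26+(.92-.26)*(1.357-t)/1.29
T=np.linspace(t0,t1,n//3+1)[1:]
rows([pose2(bar(t)+[0,-2,0],ph(t),.6) for t in T],[3]*(n//3))
E
python3 low.py 1.357 1.06
```

```text
G [ 49.    1.  309.5] phi 0.258 roll 0.558 F chest [ 0.5  0.2 -1. ] j [-0.04  0.29  0.09 -0.61 -1.07  0.08] w 14.6 t 17.5667
travel [[0.0005, 0.0047, -0.0008], [0.0004, 0.0047, -0.0009], [0.0004, 0.0047, -0.0009], [0.0, 0.0046, 0.0], [-0.0, 0.0046, -0.0], [-0.0, 0.0046, -0.0001], [0.0001, 0.0046, 0.0002], [0.0001, 0.0046, 0.0001], [0.0001, 0.0046, 0.0001], [0.0002, 0.0046, 0.0003], [0.0002, 0.0046, 0.0003], [0.0002, 0.0046, 0.0002]]
rotation [[0.0111, -0.0027, -0.0069], [0.0111, -0.0027, -0.0069], [0.0111, -0.0027, -0.0069], [0.0105, 0.0, -0.0071], [0.0105, 0.0, -0.0071], [0.0105, 0.0, -0.0071], [0.0105, -0.0, -0.0071], [0.0105, -0.0, -0.0071], [0.0105, -0.0, -0.0071], [0.0105, -0.0, -0.0071], [0.0105, -0.0, -0.0071], [0.0105, -0.0, -0.0071]]
```

Call:
play_rows(
  travel=[
    [0, 0.0045, 0],
    [0, 0.0045, 0],
    [0, 0.0045, 0],
    [0, 0.0045, 0],
    [0, 0.0045, 0],
    [0, 0.0045, 0],
  ],
  rotation=[
    [0.0105, 0, -0.007],
    [0.0105, 0, -0.007],
    [0.0105, 0, -0.007],
    [0.0105, 0, -0.007],
    [0.0105, 0, -0.007],
    [0.0105, 0, -0.007],
  ],
  grip=[0.17, 0.17, 0.17, 0.17, 0.17, 0.17],
)

```text
clock: 18.07
position: [640.9, 19.0, 252.9]
ee_rot: [-0.617, 0.714, 0.05, 0.326]
contact_force: [2.9, 0.5, 1.4]
gripper_width: 14.1
```

```bash
python3 low.py 1.22 0.92; python3 -c "
from ik import *
print(bar(1.22))"
```

```text
G [ 19.1   0.8 301.5] phi 0.337 roll 0.558 F chest [2.7 1.2 1.4] j [-0.02  0.22 -0.03 -0.63 -0.96  0.15] w 14.1 t 18.0667
travel [[0.0006, 0.0044, -0.0005], [0.0006, 0.0044, -0.0006], [0.0006, 0.0044, -0.0006], [0.0002, 0.0047, 0.0003], [0.0002, 0.0047, 0.0003], [0.0002, 0.0047, 0.0002], [0.0003, 0.0047, 0.0005], [0.0003, 0.0047, 0.0004], [0.0003, 0.0047, 0.0004], [0.0004, 0.0046, 0.0006], [0.0004, 0.0046, 0.0006], [0.0004, 0.0047, 0.0005]]
rotation [[0.0086, -0.0026, -0.0055], [0.0086, -0.0026, -0.0055], [0.0086, -0.0026, -0.0055], [0.0106, -0.0, -0.0072], [0.0106, -0.0, -0.0072], [0.0106, -0.0, -0.0072], [0.0106, 0.0, -0.0072], [0.0106, 0.0, -0.0072], [0.0106, 0.0, -0.0072], [0.0106, -0.0, -0.0072], [0.0106, -0.0, -0.0072], [0.0106, -0.0, -0.0072]]
[ 20.21620771   0.         302.34184524]
```

Call:
play_rows(
  travel=[
    [0.0005, 0.0045, -0.0005],
    [0.0005, 0.0045, -0.0005],
    [0.0005, 0.0045, -0.0005],
    [0, 0.0045, 0.0005],
    [0, 0.0045, 0.0005],
    [0, 0.0045, 0],
    [0.0005, 0.0045, 0.0005],
    [0, 0.0045, 0.0005],
    [0.0005, 0.0045, 0.0005],
    [0.0005, 0.0045, 0.0005],
    [0.0005, 0.0045, 0.0005],
    [0.0005, 0.0045, 0.0005],
  ],
  rotation=[
    [0.0085, -0.0025, -0.0055],
    [0.0085, -0.0025, -0.0055],
    [0.0085, -0.0025, -0.0055],
    [0.0105, 0, -0.007],
    [0.0105, 0, -0.007],
    [0.0105, 0, -0.007],
    [0.0105, 0, -0.007],
    [0.0105, 0, -0.007],
    [0.0105, 0, -0.007],
    [0.0105, 0, -0.007],
    [0.0105, 0, -0.007],
    [0.0105, 0, -0.007],
  ],
  grip=[0.17, 0.17, 0.17, 0.17, 0.17, 0.17, 0.17, 0.17, 0.17, 0.17, 0.17, 0.17],
)

```text
clock: 19.07
position: [593.5, 29.3, 227.0]
ee_rot: [-0.624, 0.69, -0.003, 0.366]
contact_force: [1.0, 0.5, 1.6]
gripper_width: 14.4
```

```bash
python3 -c "
from ik import *
print(bar(.94))"; python3 low.py .94 0.64
```

```text
[-32.98440496   0.         275.17658559]
G [-36.   -1.3 272.4] phi 0.48 roll 0.565 F chest [0.8 0.8 1.6] j [-0.01  0.12 -0.24 -0.73 -0.75  0.34] w 14.4 t 19.0667
travel [[0.0005, 0.0034, 0.0003], [0.0005, 0.0034, 0.0003], [0.0004, 0.0034, 0.0003], [0.0006, 0.0046, 0.0009], [0.0006, 0.0046, 0.0009], [0.0006, 0.0046, 0.0008], [0.0007, 0.0045, 0.0011], [0.0007, 0.0045, 0.001], [0.0007, 0.0046, 0.001], [0.0008, 0.0045, 0.0012], [0.0008, 0.0045, 0.0012], [0.0008, 0.0045, 0.0011]]
rotation [[0.0087, -0.0, -0.0063], [0.0087, -0.0, -0.0063], [0.0087, -0.0, -0.0063], [0.0106, 0.0, -0.0072], [0.0106, 0.0, -0.0072], [0.0106, 0.0, -0.0072], [0.0106, 0.0, -0.0072], [0.0106, 0.0, -0.0072], [0.0106, 0.0, -0.0072], [0.0106, 0.0, -0.0072], [0.0106, 0.0, -0.0072], [0.0106, 0.0, -0.0072]]
```

Call:
play_rows(
  travel=[
    [0.0005, 0.0035, 0.0005],
    [0.0005, 0.0035, 0.0005],
    [0.0005, 0.0035, 0],
    [0.0005, 0.0045, 0.001],
    [0.0005, 0.0045, 0.001],
    [0.0005, 0.0045, 0.001],
    [0.0005, 0.0045, 0.001],
    [0.001, 0.0045, 0.001],
    [0.0005, 0.0045, 0.001],
    [0.001, 0.0045, 0.001],
    [0.001, 0.0045, 0.001],
    [0.0005, 0.0045, 0.001],
  ],
  rotation=[
    [0.0085, 0, -0.0065],
    [0.0085, 0, -0.0065],
    [0.0085, 0, -0.0065],
    [0.0105, 0, -0.007],
    [0.0105, 0, -0.007],
    [0.0105, 0, -0.007],
    [0.0105, 0, -0.007],
    [0.0105, 0, -0.007],
    [0.0105, 0, -0.007],
    [0.0105, 0, -0.007],
    [0.0105, 0, -0.007],
    [0.0105, 0, -0.007],
  ],
  grip=[0.17, 0.17, 0.17, 0.17, 0.17, 0.17, 0.17, 0.17, 0.17, 0.17, 0.17, 0.17],
)

```text
clock: 20.07
position: [557.3, 37.6, 189.4]
ee_rot: [-0.629, 0.663, -0.06, 0.402]
contact_force: [1.9, -0.1, -0.3]
gripper_width: 14.6
```

```bash
python3 -c "
from ik import *
print(bar(.65))"; python3 low.py .65 0.35
```

```text
[-77.94118727   0.         232.69422602]
G [-79.4  -2.2 231. ] phi 0.625 roll 0.564 F chest [ 1.9  0.4 -0.3] j [-0.04  0.08 -0.4  -0.95 -0.58  0.67] w 14.6 t 20.0667
travel [[0.0008, 0.0038, 0.0012], [0.0007, 0.0038, 0.0012], [0.0007, 0.0038, 0.0012], [0.001, 0.0044, 0.0015], [0.001, 0.0044, 0.0015], [0.001, 0.0044, 0.0014], [0.0011, 0.0043, 0.0017], [0.0011, 0.0043, 0.0016], [0.0011, 0.0043, 0.0016], [0.0012, 0.0042, 0.0018], [0.0012, 0.0042, 0.0018], [0.0012, 0.0043, 0.0017]]
rotation [[0.0097, -0.0003, -0.0067], [0.0097, -0.0003, -0.0067], [0.0097, -0.0003, -0.0067], [0.0106, -0.0, -0.0072], [0.0106, -0.0, -0.0072], [0.0106, -0.0, -0.0072], [0.0106, -0.0, -0.0072], [0.0106, -0.0, -0.0072], [0.0106, -0.0, -0.0072], [0.0106, 0.0, -0.0072], [0.0106, 0.0, -0.0072], [0.0106, 0.0, -0.0072]]
```

Call:
play_rows(
  travel=[
    [0.001, 0.004, 0.001],
    [0.0005, 0.004, 0.001],
    [0.0005, 0.004, 0.001],
    [0.001, 0.0045, 0.0015],
    [0.001, 0.0045, 0.0015],
    [0.001, 0.0045, 0.0015],
    [0.001, 0.0045, 0.0015],
    [0.001, 0.0045, 0.0015],
    [0.001, 0.0045, 0.0015],
    [0.001, 0.004, 0.002],
    [0.001, 0.004, 0.002],
    [0.001, 0.004, 0.002],
  ],
  rotation=[
    [0.01, 0, -0.0065],
    [0.01, 0, -0.0065],
    [0.0095, 0, -0.007],
    [0.0105, 0, -0.007],
    [0.0105, 0, -0.007],
    [0.0105, 0, -0.007],
    [0.0105, 0, -0.007],
    [0.0105, 0, -0.007],
    [0.0105, 0, -0.007],
    [0.0105, 0, -0.007],
    [0.0105, 0, -0.007],
    [0.0105, 0, -0.007],
  ],
  grip=[0.17, 0.17, 0.17, 0.17, 0.17, 0.17, 0.17, 0.17, 0.17, 0.17, 0.17, 0.17],
)

```text
clock: 21.07
position: [532.4, 45.3, 140.6]
ee_rot: [-0.63, 0.631, -0.117, 0.437]
contact_force: [-1.0, -0.6, -0.9]
gripper_width: 14.8
```

```bash
python3 -c "
from ik import *
print(bar(.36))"; python3 low.py .36 0.14
```

```text
[-108.87282333    0.          179.13027322]
G [-111.3   -0.9  177.2] phi 0.774 roll 0.564 F chest [-0.8 -0.9 -0.9] j [-0.2   0.13 -0.53 -1.39 -0.58  1.31] w 14.8 t 21.0667
travel [[0.0013, 0.0021, 0.0013], [0.0013, 0.0021, 0.0013], [0.0013, 0.0021, 0.0013], [0.001, 0.003, 0.0015], [0.001, 0.003, 0.0015], [0.001, 0.003, 0.0014], [0.0011, 0.003, 0.0016], [0.001, 0.003, 0.0015], [0.001, 0.003, 0.0015], [0.0011, 0.0029, 0.0016], [0.0011, 0.0029, 0.0016], [0.0011, 0.0029, 0.0016]]
rotation [[0.0067, -0.0003, -0.0051], [0.0067, -0.0003, -0.0051], [0.0067, -0.0003, -0.0051], [0.0077, -0.0, -0.0053], [0.0077, -0.0, -0.0053], [0.0077, -0.0, -0.0053], [0.0077, -0.0, -0.0053], [0.0077, -0.0, -0.0053], [0.0077, -0.0, -0.0053], [0.0077, 0.0, -0.0053], [0.0077, 0.0, -0.0053], [0.0077, 0.0, -0.0053]]
```

Call:
play_rows(
  travel=[
    [0.0015, 0.002, 0.0015],
    [0.001, 0.002, 0.0015],
    [0.0015, 0.002, 0.001],
    [0.001, 0.003, 0.0015],
    [0.001, 0.003, 0.0015],
    [0.001, 0.003, 0.0015],
    [0.001, 0.003, 0.0015],
    [0.001, 0.003, 0.0015],
    [0.001, 0.003, 0.0015],
    [0.001, 0.003, 0.0015],
    [0.001, 0.003, 0.0015],
    [0.001, 0.003, 0.0015],
  ],
  rotation=[
    [0.0065, 0, -0.005],
    [0.0065, 0, -0.005],
    [0.0065, 0, -0.005],
    [0.0075, 0, -0.005],
    [0.0075, 0, -0.005],
    [0.008, 0, -0.0055],
    [0.008, 0, -0.0055],
    [0.0075, 0, -0.0055],
    [0.0075, 0, -0.0055],
    [0.0075, 0, -0.005],
    [0.0075, 0, -0.005],
    [0.008, 0, -0.0055],
  ],
  grip=[0.17, 0.17, 0.17, 0.17, 0.17, 0.17, 0.17, 0.17, 0.17, 0.17, 0.17, 0.17],
)

```text
clock: 22.07
position: [526.2, 46.0, 101.8]
ee_rot: [0.63, -0.605, 0.158, -0.461]
contact_force: [-0.4, 0.2, -1.1]
gripper_width: 14.7
```

```bash
cat > lid.py <<'E'
from ik import *
def lidfit():
    b=snap('top');K=b['camera_matrix'];z=b['depth'];v,u=np.mgrid[0:420,0:560]
    P=(np.stack([(u-K[0,2])/K[0,0]*z,(v-K[1,2])/K[1,1]*z,z],-1)-b['t'])@b['R'];X=P.copy();X[...,:2]=(P[...,:2]-C0)@RC
    c=b['image'].astype(int);m=(X[...,0]>-80)&(X[...,0]<80)&(X[...,1]>0)&(X[...,1]<100)&(X[...,2]>85)&(X[...,2]<200)&(z>0)&(c[...,2]-c[...,0]>30)
    Q=X[m];A=np.polyfit(Q[:,0],Q[:,2],1);r=Q[:,2]-np.polyval(A,Q[:,0]);k=abs(r)<6;A=np.polyfit(Q[k,0],Q[k,2],1)
    print('lid n',k.sum(),'theta',np.arctan(-A[0]).round(4),'z at hinge',np.polyval(A,90).round(1),'z front',np.polyval(A,-73).round(1));return b
if __name__=='__main__':
    b=lidfit();cv2.imwrite('pics/m7.png',cv2.resize(b['image'][110:260,190:350],None,fx=4,fy=4,interpolation=2))
E
python3 lid.py; python3 low.py .14 0.08 6
```

```text
lid n 2202 theta 0.1312 z at hinge 108.8 z front 130.4
G [-122.    -1.8  133.1] phi 0.879 roll 0.563 F chest [-0.7 -0.8 -2.3] j [-0.39  0.26 -0.64 -1.73 -0.72  1.9 ] w 14.4 t 22.1167
travel [[0.0007, 0.0012, 0.0009], [0.0007, 0.0012, 0.0009], [0.0006, 0.0012, 0.0009], [0.0006, 0.0016, 0.0009], [0.0006, 0.0016, 0.0009], [0.0006, 0.0016, 0.0009]]
rotation [[0.0053, -0.0005, -0.0037], [0.0053, -0.0005, -0.0037], [0.0053, -0.0005, -0.0037], [0.0042, -0.0, -0.0029], [0.0042, -0.0, -0.0029], [0.0042, -0.0, -0.0029]]
```

View pics/m7.png

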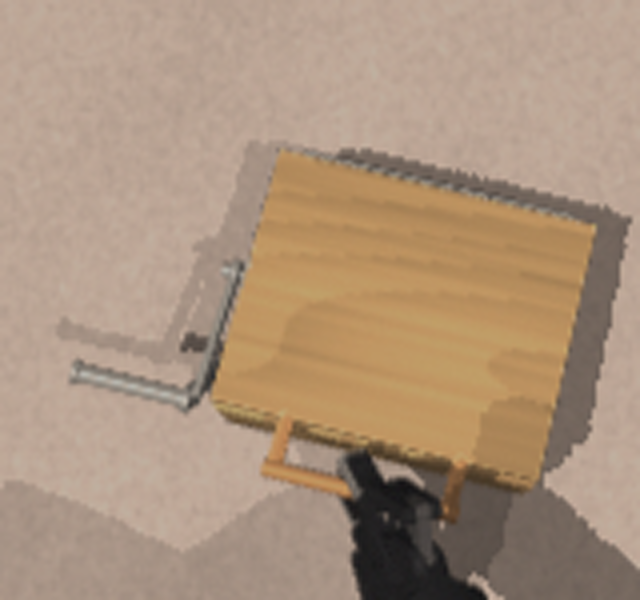

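The picture shows the lid nearly shut with the bar between the fingers at (350,480), the pin swung forward at (75,372), and both bar arms clear. The measured lid angle is 0.13. Nine pictures viewed so far. I'll keep the orientation and go straight down from here.

```bash
python3 - <<'E'
from ik import *
gnow();s=arm.read_state();R=Ro.from_quat(s['ee_rot']).as_matrix();print('down in tool',(R.T@[0,0,-1]).round(3),'chest +x in tool',(R.T@Rcw[:,0]).round(3))
q=s['joints'];R1=R
for d in(10,20,30): print(ik(R,s['position']-[0,0,d],q))
E
```

```text
G [-122.    -1.8  133.1] phi 0.879 roll 0.563 F chest [-0.7 -0.8 -2.3] j [-0.39  0.26 -0.64 -1.73 -0.72  1.9 ] w 14.4 t 22.1167
down in tool [0.36  0.77  0.527] chest +x in tool [ 0.434 -0.638  0.636]
(array([-0.40885257,  0.29282444, -0.65294252, -1.76398273, -0.73349327,
        1.96225399]), np.float64(3.1438005111257423e-12))
(array([-0.42590259,  0.32589132, -0.66399025, -1.79476714, -0.75209514,
        2.02310669]), np.float64(3.502469301451331e-15))
(array([-0.44223833,  0.35990058, -0.67476073, -1.82440311, -0.7711055 ,
        2.08319057]), np.float64(2.0431826226364555e-12))
```

Call:
play_rows(
  travel=[
    [0.00055, 0.00115, 0.0008],
    [0.00055, 0.00115, 0.0008],
    [0.00055, 0.00115, 0.0008],
    [0.00055, 0.00115, 0.0008],
    [0.00055, 0.00115, 0.0008],
    [0.00055, 0.00115, 0.0008],
    [0.00055, 0.00115, 0.0008],
    [0, 0, 0],
  ],
  rotation=[
    [0, 0, 0],
    [0, 0, 0],
    [0, 0, 0],
    [0, 0, 0],
    [0, 0, 0],
    [0, 0, 0],
    [0, 0, 0],
    [0, 0, 0],
  ],
  grip=[0.17, 0.17, 0.17, 0.17, 0.17, 0.17, 0.17, 0.17],
)

```text
clock: 22.78
position: [527.2, 45.8, 91.8]
ee_rot: [0.629, -0.605, 0.158, -0.461]
contact_force: [-0.5, 1.3, -1.6]
gripper_width: 14.9
```

Call:
play_rows(
  travel=[
    [0.00036, 0.00077, 0.00053],
    [0.00036, 0.00077, 0.00053],
    [0.00036, 0.00077, 0.00053],
    [0, 0, 0],
  ],
  rotation=[
    [0, 0, 0],
    [0, 0, 0],
    [0, 0, 0],
    [0, 0, 0],
  ],
  grip=[0.17, 0.17, 0.17, 0.17],
)

```text
clock: 23.12
position: [527.2, 45.7, 88.9]
ee_rot: [0.629, -0.605, 0.158, -0.461]
contact_force: [-0.7, 0.3, -2.1]
gripper_width: 14.6
```

Call:
play_rows(
  travel=[
    [0.00036, 0.00077, 0.00053],
    [0.00036, 0.00077, 0.00053],
    [0.00036, 0.00077, 0.00053],
    [0, 0, 0],
  ],
  rotation=[
    [0, 0, 0],
    [0, 0, 0],
    [0, 0, 0],
    [0, 0, 0],
  ],
  grip=[0.17, 0.17, 0.17, 0.17],
)

```text
clock: 23.45
position: [527.6, 45.5, 86.0]
ee_rot: [0.629, -0.605, 0.158, -0.461]
contact_force: [-0.3, 0.7, -2.4]
gripper_width: 14.5
```

Call:
play_rows(
  travel=[
    [0.00036, 0.00077, 0.00053],
    [0.00036, 0.00077, 0.00053],
    [0, 0, 0],
  ],
  rotation=[
    [0, 0, 0],
    [0, 0, 0],
    [0, 0, 0],
  ],
  grip=[0.17, 0.17, 0.17],
)

```text
clock: 23.7
position: [527.6, 45.6, 84.1]
ee_rot: [0.629, -0.605, 0.158, -0.461]
contact_force: [-0.0, -0.1, 0.6]
gripper_width: 14.5
```

Call:
play_rows(
  travel=[
    [0.00036, 0.00077, 0.00053],
    [0.00036, 0.00077, 0.00053],
    [0, 0, 0],
  ],
  rotation=[
    [0, 0, 0],
    [0, 0, 0],
    [0, 0, 0],
  ],
  grip=[0.17, 0.17, 0.17],
)

```text
clock: 23.95
position: [527.8, 45.7, 82.4]
ee_rot: [0.629, -0.605, 0.159, -0.462]
contact_force: [1.2, 0.4, 2.1]
gripper_width: 14.7
```

```bash
python3 -c "
from lid import *
gnow();lidfit()"
```

```text
G [-119.6   -1.7  114.9] phi 0.884 roll 0.564 F chest [1.1 0.7 2.1] j [-0.43  0.33 -0.66 -1.79 -0.75  2.02] w 14.7 t 23.95
lid n 2194 theta 0.0678 z at hinge 108.7 z front 119.7
```

Call:
play_rows(
  travel=[
    [0.0002, 0.0004, 0.00025],
    [0.0002, 0.0004, 0.00025],
    [0.0002, 0.0004, 0.00025],
    [0, 0, 0],
  ],
  rotation=[
    [0, 0, 0],
    [0, 0, 0],
    [0, 0, 0],
    [0, 0, 0],
  ],
  grip=[0.17, 0.17, 0.17, 0.17],
)

```text
clock: 24.33
position: [528.4, 45.7, 81.9]
ee_rot: [0.629, -0.604, 0.159, -0.462]
contact_force: [0.5, -0.8, 5.4]
gripper_width: 14.1
```

Call:
play_rows(
  travel=[
    [0.0002, 0.0004, 0.00025],
    [0.0002, 0.0004, 0.00025],
    [0.0002, 0.0004, 0.00025],
    [0, 0, 0],
  ],
  rotation=[
    [0, 0, 0],
    [0, 0, 0],
    [0, 0, 0],
    [0, 0, 0],
  ],
  grip=[0.17, 0.17, 0.17, 0.17],
)

```text
clock: 24.67
position: [529.2, 45.6, 81.3]
ee_rot: [0.629, -0.604, 0.16, -0.463]
contact_force: [0.2, -1.2, 8.0]
gripper_width: 14.4
```

Call:
play_rows(
  travel=[
    [0.0002, 0.0004, 0.00025],
    [0.0002, 0.0004, 0.00025],
    [0.0002, 0.0004, 0.00025],
    [0, 0, 0],
  ],
  rotation=[
    [0, 0, 0],
    [0, 0, 0],
    [0, 0, 0],
    [0, 0, 0],
  ],
  grip=[0.17, 0.17, 0.17, 0.17],
)

```text
clock: 25.0
position: [530.0, 45.5, 80.7]
ee_rot: [0.628, -0.603, 0.16, -0.464]
contact_force: [0.8, -1.7, 11.4]
gripper_width: 14.8
```

Call:
play_rows(
  travel=[
    [0.0002, 0.0004, 0.00025],
    [0.0002, 0.0004, 0.00025],
    [0.0002, 0.0004, 0.00025],
    [0, 0, 0],
  ],
  rotation=[
    [0, 0, 0],
    [0, 0, 0],
    [0, 0, 0],
    [0, 0, 0],
  ],
  grip=[0.17, 0.17, 0.17, 0.17],
)

```text
clock: 25.33
position: [530.5, 45.5, 79.8]
ee_rot: [0.628, -0.603, 0.161, -0.465]
contact_force: [0.1, -2.6, 13.8]
gripper_width: 14.3
```

Call:
play_rows(
  travel=[
    [0.0002, 0.0004, 0.00025],
    [0.0002, 0.0004, 0.00025],
    [0.0002, 0.0004, 0.00025],
    [0, 0, 0],
  ],
  rotation=[
    [0, 0, 0],
    [0, 0, 0],
    [0, 0, 0],
    [0, 0, 0],
  ],
  grip=[0.17, 0.17, 0.17, 0.17],
)

```text
clock: 25.67
position: [530.3, 45.5, 78.4]
ee_rot: [0.628, -0.603, 0.161, -0.465]
contact_force: [-0.5, -1.6, 12.6]
gripper_width: 14.4
```

```bash
python3 -c "
from lid import *
gnow();lidfit()
s=arm.read_state();R=Ro.from_quat(s['ee_rot']).as_matrix();print('down in tool',(R.T@[0,0,-1]).round(3),'F tool',(R.T@s['contact_force']).round(1))"
```

```text
G [-117.3   -1.3  110.4] phi 0.894 roll 0.567 F chest [-0.1 -1.7 12.6] j [-0.44  0.35 -0.66 -1.82 -0.77  2.07] w 14.4 t 25.6667
lid n 2190 theta 0.0577 z at hinge 108.6 z front 118.0
down in tool [0.359 0.778 0.516] F tool [ -3.5 -10.9  -7.1]
```

Call:
play_rows(
  travel=[
    [0.0002, 0.0004, 0.00025],
    [0.0002, 0.0004, 0.00025],
    [0.0002, 0.0004, 0.00025],
    [0.0002, 0.0004, 0.00025],
    [0, 0, 0],
  ],
  rotation=[
    [0, 0, 0],
    [0, 0, 0],
    [0, 0, 0],
    [0, 0, 0],
    [0, 0, 0],
  ],
  grip=[0.17, 0.17, 0.17, 0.17, 0.17],
)

```text
clock: 26.13
position: [530.4, 45.5, 76.5]
ee_rot: [0.628, -0.603, 0.161, -0.465]
contact_force: [0.2, -1.3, 12.8]
gripper_width: 14.3
```

```bash
cat > av.py <<'E'
from lid import *
import io,contextlib
F=[];Z=[]
for i in range(6):
    with contextlib.redirect_stdout(io.StringIO()) as o: lidfit()
    s=arm.read_state();F.append(s['contact_force']);Z.append(s['position']);
    if i in(0,3): print(o.getvalue().strip())
print('F',np.mean(F,0).round(2),'Fz sd',np.std(F,0)[2].round(2),'pos',np.mean(Z,0).round(2),s['clock'])
E
python3 av.py
```

```text
lid n 2187 theta 0.0485 z at hinge 108.6 z front 116.5
lid n 2185 theta 0.0491 z at hinge 108.5 z front 116.5
F [ 0.51 -1.27 13.45] Fz sd 0.47 pos [530.38  45.52  76.44] 26.4333
```

Call:
play_rows(
  travel=[
    [0.0002, 0.0004, 0.00025],
    [0.0002, 0.0004, 0.00025],
    [0.0002, 0.0004, 0.00025],
    [0.0002, 0.0004, 0.00025],
    [0, 0, 0],
    [0, 0, 0],
  ],
  rotation=[
    [0, 0, 0],
    [0, 0, 0],
    [0, 0, 0],
    [0, 0, 0],
    [0, 0, 0],
    [0, 0, 0],
  ],
  grip=[0.17, 0.17, 0.17, 0.17, 0.17, 0.17],
)

```text
clock: 26.93
position: [530.3, 45.6, 74.4]
ee_rot: [0.628, -0.603, 0.161, -0.465]
contact_force: [0.3, -1.2, 13.0]
gripper_width: 15.0
```

```bash
python3 av.py
```

```text
lid n 2196 theta 0.0396 z at hinge 108.6 z front 115.0
lid n 2199 theta 0.0382 z at hinge 108.7 z front 115.0
F [ 0.25 -1.25 13.17] Fz sd 0.21 pos [530.27  45.54  74.37] 27.2333
```

Call:
play_rows(
  travel=[
    [0.0002, 0.0004, 0.00025],
    [0.0002, 0.0004, 0.00025],
    [0, 0, 0],
    [0, 0, 0],
  ],
  rotation=[
    [0, 0, 0],
    [0, 0, 0],
    [0, 0, 0],
    [0, 0, 0],
  ],
  grip=[0.17, 0.17, 0.17, 0.17],
)

```text
clock: 27.57
position: [530.2, 45.6, 73.4]
ee_rot: [0.628, -0.603, 0.161, -0.465]
contact_force: [-0.2, -1.5, 13.7]
gripper_width: 14.2
```

```bash
python3 av.py
```

```text
lid n 2199 theta 0.0334 z at hinge 108.7 z front 114.1
lid n 2200 theta 0.0342 z at hinge 108.6 z front 114.2
F [ 0.19 -0.82 13.11] Fz sd 0.41 pos [530.2   45.56  73.36] 27.8667
```

Call:
play_rows(
  travel=[
    [0.0002, 0.0004, 0.00025],
    [0.0002, 0.0004, 0.00025],
    [0, 0, 0],
    [0, 0, 0],
  ],
  rotation=[
    [0, 0, 0],
    [0, 0, 0],
    [0, 0, 0],
    [0, 0, 0],
  ],
  grip=[0.17, 0.17, 0.17, 0.17],
)

```text
clock: 28.2
position: [530.2, 45.6, 72.4]
ee_rot: [0.628, -0.603, 0.161, -0.465]
contact_force: [1.7, -0.7, 13.6]
gripper_width: 14.2
```

```bash
python3 av.py
```

```text
lid n 2190 theta 0.0295 z at hinge 108.5 z front 113.4
lid n 2191 theta 0.0298 z at hinge 108.5 z front 113.4
F [ 0.43 -0.68 13.41] Fz sd 0.39 pos [530.14  45.59  72.37] 28.5
```

Call:
play_rows(
  travel=[
    [0.0002, 0.0004, 0.00025],
    [0.0002, 0.0004, 0.00025],
    [0, 0, 0],
    [0, 0, 0],
  ],
  rotation=[
    [0, 0, 0],
    [0, 0, 0],
    [0, 0, 0],
    [0, 0, 0],
  ],
  grip=[0.17, 0.17, 0.17, 0.17],
)

```text
clock: 28.83
position: [530.4, 45.5, 71.6]
ee_rot: [0.628, -0.603, 0.161, -0.466]
contact_force: [-0.4, -1.2, 14.3]
gripper_width: 14.6
```

```bash
python3 av.py
```

```text
lid n 2200 theta 0.0265 z at hinge 108.6 z front 112.9
lid n 2180 theta 0.0263 z at hinge 108.6 z front 112.9
F [ 0.33 -1.21 14.47] Fz sd 0.6 pos [530.39  45.49  71.62] 29.1333
```

Call:
play_rows(
  travel=[
    [0.0002, 0.0004, 0.00025],
    [0, 0, 0],
    [0, 0, 0],
    [0, 0, 0],
  ],
  rotation=[
    [0, 0, 0],
    [0, 0, 0],
    [0, 0, 0],
    [0, 0, 0],
  ],
  grip=[0.17, 0.17, 0.17, 0.17],
)

```text
clock: 29.47
position: [530.6, 45.4, 71.3]
ee_rot: [0.628, -0.602, 0.161, -0.466]
contact_force: [1.0, -1.0, 14.7]
gripper_width: 14.6
```

```bash
python3 av.py
```

```text
lid n 2193 theta 0.0247 z at hinge 108.7 z front 112.7
lid n 2198 theta 0.0254 z at hinge 108.7 z front 112.8
F [ 0.7  -1.38 14.94] Fz sd 0.29 pos [530.65  45.39  71.34] 29.7667
```

Call:
play_rows(
  travel=[
    [0.0002, 0.0004, 0.00025],
    [0, 0, 0],
    [0, 0, 0],
    [0, 0, 0],
  ],
  rotation=[
    [0, 0, 0],
    [0, 0, 0],
    [0, 0, 0],
    [0, 0, 0],
  ],
  grip=[0.17, 0.17, 0.17, 0.17],
)

```text
clock: 30.1
position: [530.6, 45.4, 71.0]
ee_rot: [0.628, -0.602, 0.161, -0.466]
contact_force: [-0.2, -0.5, 15.0]
gripper_width: 14.6
```

```bash
python3 av.py; python3 -c "
from ik import *
gnow();s=arm.read_state();R=Ro.from_quat(s['ee_rot']).as_matrix();print('up in tool',(R.T@[0,0,1]).round(3))"
```

```text
lid n 2188 theta 0.024 z at hinge 108.6 z front 112.5
lid n 2199 theta 0.0232 z at hinge 108.7 z front 112.5
F [ 0.32 -1.53 15.38] Fz sd 0.51 pos [530.65  45.42  70.98] 30.4
G [-117.1   -1.4  102.9] phi 0.896 roll 0.568 F chest [-0.1 -0.5 16. ] j [-0.45  0.38 -0.67 -1.84 -0.79  2.12] w 14.7 t 30.4
up in tool [-0.359 -0.779 -0.514]
```

Call:
play_rows(
  travel=[
    [-0.0004, -0.0008, -0.0005],
    [-0.0004, -0.0008, -0.0005],
    [-0.0003, -0.0008, -0.0005],
    [-0.0003, -0.0007, -0.0005],
    [0, 0, 0],
  ],
  rotation=[
    [0, 0, 0],
    [0, 0, 0],
    [0, 0, 0],
    [0, 0, 0],
    [0, 0, 0],
  ],
  grip=[0.17, 0.17, 0.17, 0.17, 0.17],
)

```text
clock: 30.82
position: [529.2, 44.4, 71.6]
ee_rot: [0.629, -0.605, 0.16, -0.462]
contact_force: [4.5, -0.1, 3.0]
gripper_width: 14.4
```

Call:
play_rows(
  travel=[
    [-0.0003, -0.0008, -0.0005],
    [0, 0, 0],
    [0, 0, 0],
    [0, 0, 0],
    [0, 0, 0],
    [0, 0, 0],
    [0, 0, 0],
    [0, 0, 0],
  ],
  rotation=[
    [0, 0, 0],
    [0, 0, 0],
    [0, 0, 0],
    [0, 0, 0],
    [0, 0, 0],
    [0, 0, 0],
    [0, 0, 0],
    [0, 0, 0],
  ],
  grip=[0.17, 0.19, 0.22, 0.26, 0.32, 0.38, 0.44, 0.44],
)

```text
clock: 31.48
position: [525.2, 45.7, 69.9]
ee_rot: [0.63, -0.606, 0.157, -0.46]
contact_force: [-2.5, 0.3, -1.7]
gripper_width: 37.3
```

```bash
python3 av.py; python3 - <<'E'
from ik import *
gnow();s=arm.read_state();R=Ro.from_quat(s['ee_rot']).as_matrix();p=s['position']
q=s['joints'];P=[p-R[:,2]*40,p-R[:,2]*80,p-R[:,2]*80+[0,0,60]]
for x in P: 
  q,e=ik(R,x,q);print(q.round(2),round(e,4))
print('up in tool',(R.T@[0,0,1]).round(3))
b=load('top');cv2.imwrite('pics/m8.png',cv2.resize(b['image'][160:260,220:340],None,fx=5,fy=5,interpolation=2))
E
```

```text
lid n 2199 theta 0.0284 z at hinge 108.6 z front 113.3
lid n 2198 theta 0.0285 z at hinge 108.6 z front 113.2
F [-4.3   1.43 -3.15] Fz sd 0.74 pos [525.38  45.63  70.05] 31.7833
G [-121.6   -2.3  102.8] phi 0.879 roll 0.564 F chest [-5.6  0.9 -3.4] j [-0.44  0.36 -0.67 -1.82 -0.77  2.09] w 37.7 t 31.7833
[-0.48  0.27 -0.7  -1.72 -0.78  1.98] 0.0
[-0.52  0.17 -0.71 -1.6  -0.8   1.87] 0.0
[-0.4  -0.01 -0.64 -1.41 -0.72  1.49] 0.0
up in tool [-0.359 -0.77  -0.527]
```

View pics/m8.png

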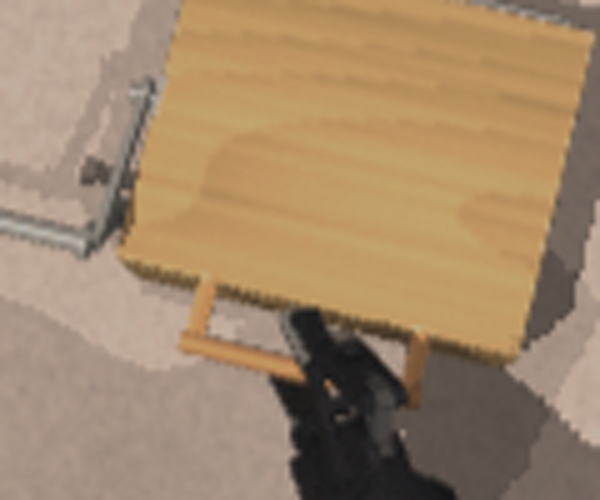

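The picture (number ten) shows the opened upper finger's tip at (305,320) against the lid's front edge. The force is about 6 N and the lid reads slightly higher. I'll narrow the fingers again and recheck before leaving.

Call:
play_rows(
  travel=[
    [0, 0, 0],
    [0, 0, 0],
    [0, 0, 0],
    [0, 0, 0],
  ],
  rotation=[
    [0, 0, 0],
    [0, 0, 0],
    [0, 0, 0],
    [0, 0, 0],
  ],
  grip=[0.36, 0.28, 0.22, 0.22],
)

```text
clock: 32.12
position: [528.6, 44.4, 72.1]
ee_rot: [0.629, -0.605, 0.16, -0.462]
contact_force: [0.4, 0.1, -0.7]
gripper_width: 18.8
```

```bash
python3 av.py; python3 -c "
from ik import *
gnow()"
```

```text
lid n 2190 theta 0.0269 z at hinge 108.6 z front 112.9
lid n 2194 theta 0.0268 z at hinge 108.5 z front 112.9
F [-0.05 -0.2  -0.24] Fz sd 0.6 pos [527.68  44.72  71.55] 32.4167
G [-120.    -2.5  103.8] phi 0.883 roll 0.564 F chest [-0.1 -0.5 -0.1] j [-0.44  0.36 -0.67 -1.82 -0.77  2.09] w 18.8 t 32.4167
```

Free of contact, the lid reads 0.0268 against 0.0236 when pressed, so it rose a little. I'll re-press gently with the hand still on it, then leave more cleanly.

Call:
play_rows(
  travel=[
    [0, 0, 0],
    [0, 0, 0],
    [0.0003, 0.0008, 0.0005],
    [0.0004, 0.0008, 0.0005],
    [0.0003, 0.0008, 0.0005],
    [0, 0, 0],
  ],
  rotation=[
    [0, 0, 0],
    [0, 0, 0],
    [0, 0, 0],
    [0, 0, 0],
    [0, 0, 0],
    [0, 0, 0],
  ],
  grip=[0.19, 0.17, 0.17, 0.17, 0.17, 0.17],
)

```text
clock: 32.92
position: [529.9, 45.0, 71.4]
ee_rot: [0.628, -0.603, 0.16, -0.464]
contact_force: [1.3, -1.0, 10.3]
gripper_width: 14.3
```

Call:
play_rows(
  travel=[
    [0.0003, 0.0008, 0.0005],
    [0, 0, 0],
    [0, 0, 0],
  ],
  rotation=[
    [0, 0, 0],
    [0, 0, 0],
    [0, 0, 0],
  ],
  grip=[0.17, 0.17, 0.17],
)

```text
clock: 33.17
position: [530.3, 45.0, 71.0]
ee_rot: [0.628, -0.603, 0.161, -0.465]
contact_force: [1.2, -2.0, 11.6]
gripper_width: 14.9
```

Call:
play_rows(
  travel=[
    [0.0003, 0.0008, 0.0005],
    [0, 0, 0],
    [0, 0, 0],
  ],
  rotation=[
    [0, 0, 0],
    [0, 0, 0],
    [0, 0, 0],
  ],
  grip=[0.17, 0.17, 0.17],
)

```text
clock: 33.42
position: [530.8, 45.1, 70.7]
ee_rot: [0.628, -0.603, 0.161, -0.465]
contact_force: [0.8, -2.4, 13.7]
gripper_width: 14.6
```

```bash
python3 av.py
```

```text
lid n 2187 theta 0.0242 z at hinge 108.6 z front 112.5
lid n 2186 theta 0.0252 z at hinge 108.5 z front 112.6
F [ 0.95 -2.48 14.3 ] Fz sd 0.45 pos [530.78  45.07  70.71] 33.7167
```

Call:
play_rows(
  travel=[
    [0.0002, 0.0006, 0.0004],
    [0, 0, 0],
    [0, 0, 0],
    [0, 0, 0],
  ],
  rotation=[
    [0, 0, 0],
    [0, 0, 0],
    [0, 0, 0],
    [0, 0, 0],
  ],
  grip=[0.17, 0.17, 0.17, 0.17],
)

```text
clock: 34.05
position: [531.1, 45.1, 70.4]
ee_rot: [0.628, -0.602, 0.162, -0.466]
contact_force: [1.3, -2.3, 15.8]
gripper_width: 14.8
```

```bash
python3 av.py
```

```text
lid n 2192 theta 0.0225 z at hinge 108.7 z front 112.3
lid n 2191 theta 0.0244 z at hinge 108.5 z front 112.5
F [ 0.87 -3.05 14.97] Fz sd 0.54 pos [531.11  45.1   70.37] 34.35
```

Call:
play_rows(
  travel=[
    [-0.0004, -0.0008, -0.0005],
    [-0.0004, -0.0008, -0.0005],
    [-0.0004, -0.0008, -0.0005],
    [-0.0004, -0.0008, -0.0005],
    [0, -0.0003, 0],
    [0, 0, 0],
  ],
  rotation=[
    [0, 0, 0],
    [0, 0, 0],
    [0, 0, 0],
    [0, 0, 0],
    [0, 0, 0],
    [0, 0, 0],
  ],
  grip=[0.17, 0.17, 0.17, 0.17, 0.17, 0.18],
)

```text
clock: 34.85
position: [529.2, 44.7, 71.0]
ee_rot: [0.629, -0.605, 0.16, -0.462]
contact_force: [4.8, -0.9, 1.4]
gripper_width: 15.0
```

Call:
play_rows(
  travel=[
    [0, 0, 0],
    [0, 0, 0],
    [0, 0, 0],
    [0, 0, 0],
  ],
  rotation=[
    [0, 0, 0],
    [0, 0, 0],
    [0, 0, 0],
    [0, 0, 0],
  ],
  grip=[0.2, 0.22, 0.24, 0.24],
)

```text
clock: 35.18
position: [526.8, 45.3, 69.5]
ee_rot: [0.629, -0.605, 0.158, -0.461]
contact_force: [2.6, -0.1, -0.4]
gripper_width: 21.0
```

```bash
python3 av.py;python3 -c "
from ik import *
gnow();print(bar(.025))"
```

```text
lid n 2190 theta 0.0259 z at hinge 108.5 z front 112.7
lid n 2189 theta 0.0245 z at hinge 108.5 z front 112.5
F [ 2.33 -0.89  0.62] Fz sd 0.39 pos [526.76  45.41  69.48] 35.4833
G [-120.5   -2.1  102.1] phi 0.882 roll 0.564 F chest [ 1.8 -0.1  1.1] j [-0.45  0.37 -0.67 -1.83 -0.78  2.09] w 20.7 t 35.4833
[-123.8331389     0.          109.34819279]
```

Call:
play_rows(
  travel=[
    [0, -0.0015, 0],
    [0, -0.0015, 0],
    [0, 0, 0],
  ],
  rotation=[
    [0, 0, 0],
    [0, 0, 0],
    [0, 0, 0],
  ],
  grip=[0.24, 0.24, 0.24],
)

```text
clock: 35.73
position: [528.3, 45.3, 72.0]
ee_rot: [0.63, -0.605, 0.158, -0.461]
contact_force: [0.9, 0.5, 0.1]
gripper_width: 20.4
```

Call:
play_rows(
  travel=[
    [0, 0, -0.003],
    [0, 0, -0.004],
    [0, 0, -0.005],
    [0, 0, -0.005],
  ],
  rotation=[
    [0, 0, 0],
    [0, 0, 0],
    [0, 0, 0],
    [0, 0, 0],
  ],
  grip=[0.24, 0.24, 0.24, 0.24],
)

```text
clock: 36.07
position: [515.4, 38.2, 81.1]
ee_rot: [0.63, -0.605, 0.158, -0.461]
contact_force: [-0.4, -0.5, -0.8]
gripper_width: 20.5
```

Call:
play_rows(
  travel=[
    [0, 0, -0.006],
    [0, 0, -0.007],
    [0, 0, -0.008],
    [0, 0, -0.008],
    [0, 0, -0.008],
    [0, 0, -0.008],
    [0, 0, -0.008],
    [0, 0, -0.008],
    [0, 0, -0.006],
    [0, 0, 0],
    [0, 0, 0],
  ],
  rotation=[
    [0, 0, 0],
    [0, 0, 0],
    [0, 0, 0],
    [0, 0, 0],
    [0, 0, 0],
    [0, 0, 0],
    [0, 0, 0],
    [0, 0, 0],
    [0, 0, 0],
    [0, 0, 0],
    [0, 0, 0],
  ],
  grip=[0.24, 0.24, 0.24, 0.24, 0.24, 0.24, 0.24, 0.24, 0.24, 0.24, 0.24],
)

```text
clock: 36.98
position: [465.3, 12.1, 116.6]
ee_rot: [0.629, -0.605, 0.159, -0.461]
contact_force: [0.3, 0.3, 0.4]
gripper_width: 20.5
```

```bash
python3 av.py; python3 - <<'E'
from ik import *
b=load('top');cv2.imwrite('pics/m9.png',b['image'])
E
```

```text
lid n 2195 theta 0.024 z at hinge 108.6 z front 112.5
lid n 2196 theta 0.0259 z at hinge 108.6 z front 112.8
F [-0.14 -0.01 -0.36] Fz sd 0.47 pos [465.38  12.3  115.98] 37.2833
```

View pics/m9.png

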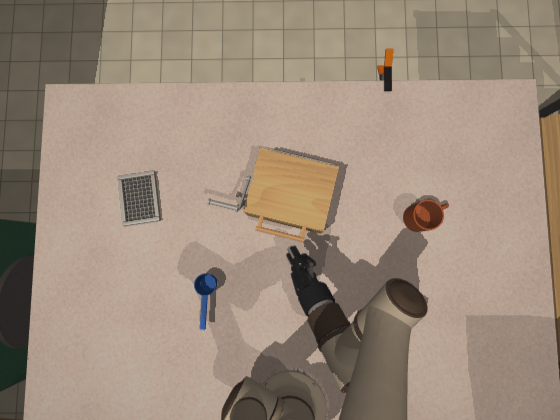

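The picture shows the lid shut at (293,190) and the bar free at (280,228). The gripper stands clear at (300,260), and the mug, trap and scoop are where they were. I'm handing in.

```bash
python3 -c "
from bench import workorder
workorder.job_done()"
```

```text
the job is handed in; nothing more can be done
```

The lid is shut on its buffers, the gripper is clear of everything, and I handed the job in at about 37 s.

**What I did**
- I drew the knee pin past centre, to about 0.4 rad, by caging it loosely between the fingers. The force was about 5 N, and the lid stayed up.
- I let go of the pin and caged the bar with the hand tilted, so a finger stood both above and below it. I lowered the lid with about 3 N or less.
- With the hand still on the bar, I drove the catch down at about 13 N. I kept pressing until the force climbed to about 15 N on average, then let go.

**Last checks**
- The lid angle reads about 0.025, against about 0.024 while pressed.
- The contact force reads about zero, and the mug, lint trap and scoop have not moved.

**What went wrong or disagreed**
- **Finger tips:** they end about 40 mm short of the reported TCP. My first try at the pin swept above it without touching anything.
- **Letting go of the bar:** I first opened too wide. A finger tip leaned on the lid's edge with about 6 N, and the lid angle read 0.0285, up from 0.0236. I narrowed the fingers, pressed to about 15 N again, and left without touching the edge.
- **Buffer squeeze:** I could not read it directly. From the forces I estimate 0.4 to 0.7 mm. Single force readings peaked at about 16 N.

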